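# Zero the dial scale under the empty pan, then weigh the bottle

### The job

The part-used squeeze bottle is sticky and has to be weighed for the stock sheet. Stand the empty steel pan upright in the middle of the scale's platform and let go of it, then roll the zeroing thumbwheel beside the dial with light fingertip pressure, in as many strokes as it takes, until the dial card has brought its red zero mark under the needle, and take the hand off the scale. Only then stand the bottle upright in the pan, so that the needle shows the weight of the bottle alone; leave everything else on the table where it is.

Things in the scene. Friction and masses are not known exactly. Their poses are not given: they have to be found in the camera images.
- scale: grey mechanical dial scale, bolted down: box 340 (x) x 300 (y) x 50 mm high; on its front half a round dial (left, up to 130 mm high) and a wheel turret (right), on its rear half a metal platform. Origin: on the table under its middle, 10 mm behind the box's centre; x from the dial side (facing the robot) to the platform side, y to the left seen from the dial side, z up
- platform_centre (a point): centre of the top of the platform, a flat metal plate 165 (scale x) x 230 (scale y) mm, top 95 mm above the table when empty. It is sprung and sinks straight down 15 mm per kg (stop at 18 mm); the needle turns 300 degrees clockwise per kg (6 degrees per 20 g division). The pan fits best with its long side along scale y
- thumbwheel: zeroing thumbwheel: knurled black wheel, orange marks, 72 mm diameter, 15 mm wide, origin at its centre, axle along the scale's x, standing 11 mm out of a 19 x 64 mm slot in the turret's flat top (80 mm above the table). Rolling its top to the right (scale -y) turns the dial card clockwise (lower reading), 1.5 times the wheel's turn: 24 mm of rim = 1 rad of card
- wheel_top (a point): highest point of the wheel's rim, 91 mm above the table (fixed to the scale). The wheel is rigid, so feel for it: 4 to 12 N of downward press drives it by friction, a lighter touch slips. A brake of 1.7 N at the rim holds it where it is left. End stops: at least 3.9 rad lower and 0.5 rad higher in reading than at the start with the same load
- zero_mark (a point): the red zero mark on the dial card, 60 mm from its centre, at the height of the needle; turns with the card
- needle_tip (a point): point near the tip of the black needle, 60 mm from the card's centre, turned by the load only (straight up the dial when empty, clockwise with load); on zero_mark when the reading is zero. It settles within half a second of a change
- steel_pan: loose open steel pan, 182 (x) x 121 (y) x 95 mm over its rim, 290 to 590 g. Origin: centre of its underside. The long walls run along its x, 6 mm thick, centred 47 mm either side, top at 95 mm: carry it by the middle of a long wall, one finger inside. Inner floor 4 mm up, 148 x 88 mm. Starts with its long axis within 20 degrees of the robot's x
- squeeze_bottle: loose white squeeze bottle, 50 mm diameter, 196 mm high with its nozzle, 210 g (63 degrees on the dial). Origin: centre of its underside, z up its axis. The straight body is 128 mm high; grip it at 100 to 120 mm, so that the fingers stay above the pan's rim; never grip the nozzle
- deli_cup_a: bystander: clear cup with blue lid, 86 x 78 x 59 mm, behind the left side of the scale; origin at its underside
- sauce_bottle: bystander: black bottle with red cap, 66 mm diameter, 165 mm high, behind the right side of the scale; origin at its underside
- salt_shaker: bystander: glass shaker with grey cap, 44 mm diameter, 90 mm high, at the right of the table; origin at its underside
- paprika_jar: bystander: orange jar with yellow cap, 68 mm diameter, 210 mm high, at the left of the table; origin at its underside
- card_centre (a point): centre of the white dial card (140 mm diameter, steel bezel, clear window), which turns with the thumbwheel; face leaning back 28 degrees from level. z out of the face, x to the red zero mark, y 90 degrees counter-clockwise of it. The reading is the needle's angle on the card clockwise from the red mark (from x to -y). Empty, it starts between 12 degrees below and 26 above zero

How it is judged:
By the outcome, as a careful person would: the job done as asked, in the order asked, and still so for the second after the job is handed in, with the robot touching nothing.
It also fails if it takes over 72 s, if anything falls off the work surface, if the arm or the gripper's body presses on something with over 40 N, if the wrist force passes 120 N, or if a joint passes its speed limit or range.

### The arm

A 6-joint arm with a two-finger parallel gripper is mounted at the origin on a cart in front of the work surface, level with it; the furniture and walls round the work are solid. World frame = base frame: x ahead of the robot, y to its left, z up, the work surface at z = 0. Lengths are in m, angles in rad, forces in N, time in s.
With the tool pointing down it reaches from about 0.375 to 0.9 m from the base axis. Payload 3.1 kg.
Tool frame: the origin (TCP) lies at the very end of the fingers, on their centre line; the grasp point (between the pads) lies 19 mm behind it; y points along the fingers, z is the direction in which the jaws open and shut, and the axes are right-handed (so a half turn about y gives the same grasp; the last joint's range is limited). The gripper opens to 87 mm and grips with 3 to 60 N. Pads are 19 mm wide; open, the fingers measure 117 mm over their backs; the gripper's body (75 mm by 190 mm) begins 51 mm behind the grasp point.
Start: joints at [-1.375, 0.527, 1.433, -0, 1.181, -0.178], TCP at [0.228, -0.582, 0.223] pointing down, gripper open.
Joint ranges: [-3.08, 3.08], [-0.75, 2.2], [0.22, 2.44], [-1.43, 4.57], [0, 2.65], [-2.85, 2.85]. Speed limits (rad/s): [2.79, 2.79, 3.14, 3.14, 3.14, 3.14].

### API

Orientations are given as a unit quaternion [x, y, z, w].
In Python, from bench import manip, snapshot, ticket, cut_out gives the robot as it stands. The module is installed in compiled form; this text tells all that it offers.
- The arm moves only by the tool drive_tool, never from a script. Its argument "targets" is a list of rows, each a list of 2 entries, a list of its own where there are three numbers: the shift along the tool's x, y, z in cm, then the turn, a rotation vector about the tool's x, y, z in rad. In form: [[[tx, ty, tz], [wx, wy, wz]], ...]. A call has 1 to 8 rows; each row shifts and turns the commanded pose from where the row before left it, along the tool's axes as they then stand; what a row does not reach is not made up. A row lasts 1/10 s, in which the tool goes at most 50 mm and 8.59 degrees, less where a joint would pass 70% of its speed; a pose out of reach is approached as far as the arm can. A call with a gripper value outside its range is refused whole. "grip" is the finger opening in cm, from 0 to 8.7, set as the call begins (left out, the last holds). The fingers move at their own pace and stop on an object; "newtons" is the grip in N (left out, the last holds). Time passes only in rows, so rows that do not move let the fingers close. It gives the time, the measured TCP pose, the force and the opening at its end, in the units of the state.
- manip.get_obs(): the state, without advancing time (a new reading comes with each control period).
- snapshot(name): name is "side" or "top" or "wrist"; returns a dict with "color" (420x560x3 uint8, red, green, blue), "fx", "fy", "cx", "cy" (pixels), "R" (3x3) and "t" (3): a world point X has camera coordinates R X + t. Camera axes: x right, y down, z forward; pixel columns grow to the right and rows downward; lengths in m; the calibration is good to about 2 mm. A picture is of the moment at which its call begins. There is no depth.
- ticket.sign_off(): hands the job in, once; it reports no verdict.
Trained networks look in the newest picture that a camera, given by its name, has taken for a name from the list of things; names that differ only in an ending like _2 or _b are one class to them, and where a whole thing is asked for, a point or a joint stands for the part that bears it (a point fixed in the world has none). Each returns a list of dicts, best first, with "confidence" (0 to 1); they miss things now and then, are a little off and sometimes report something else, mostly with a low value. They report only what shows in the picture. A call takes as long as a camera call.
- cut_out(camera, thing): "mask" (420x560 bool, what is visible of it) and "box" ([left, top, width, height] in pixels, round what is visible of it).
The state is a dict: "t": time; "joint_pos": joint angles; "dq": joint speeds; "joint_efforts": joint torques, N m; "tool_pos": TCP position; "tcp_rot": TCP orientation; "wrist_force": force on the tool from outside, world axes, zero at the start; "ft_torque": the same for the moment, N m; "finger_gap": opening from 0.0 (shut) to 1.0 (fully open).
Only numpy, scipy, OpenCV 4.12 (cv2) and the standard library are available. Lean on these libraries where they do the work, as an engineer would, in place of code of your own. Each camera call takes 0.05 s, during which the arm holds its last target. There are 200 camera calls.

## Working session

There is one attempt and no reset: what is moved stays moved. The work goes in short steps, Python scripts to look and compute and a tool call to move; the robot and the scene stay as the last step left them, time stands still between calls to the robot, and variables do not carry over. Pictures are saved under pics/ and viewed, about 8 in all and at most 12, crops included, and the job is handed in when it is done.

Besides the shell and the picture viewer there is one more tool, called after "Request:" by a JSON object that holds its "name" and its "arguments". drive_tool: Moves the arm, as the interface text tells. Its arguments: {"type":"object","properties":{"targets":{"type":"array","items":{"type":"array"}},"grip":{"type":"number"},"newtons":{"type":"number"}},"required":["targets"]}

```bash
mkdir -p pics
cat > h.py <<'E'
import numpy as np, cv2, json
from bench import manip, snapshot, ticket, cut_out
from scipy.spatial.transform import Rotation as Ro
def save(s,name): cv2.imwrite(f'pics/{name}.png', cv2.cvtColor(s['color'],cv2.COLOR_RGB2BGR))
def ray(s,u,v):
    d=np.array([(u-s['cx'])/s['fx'],(v-s['cy'])/s['fy'],1.]); R=np.array(s['R']);t=np.array(s['t'])
    return -R.T@t, R.T@d
def atz(s,u,v,z):
    o,d=ray(s,u,v); return o+d*(z-o[2])/d[2]
def proj(s,X):
    c=np.array(s['R'])@np.array(X)+s['t']; return s['fx']*c[0]/c[2]+s['cx'], s['fy']*c[1]/c[2]+s['cy']
def st():
    o=manip.get_obs(); print('t',round(o['t'],2),'tcp',np.round(o['tool_pos'],4),'F',np.round(o['wrist_force'],2),'gap',round(o['finger_gap'],3)); print('R',np.round(Ro.from_quat(o['tcp_rot']).as_matrix(),3).tolist(),'q',np.round(o['joint_pos'],2)); return o
E
python3 - <<'E'
from h import *
st()
S={n:snapshot(n) for n in('top','side')}
for n,s in S.items():
    save(s,n+'0'); print(n,'cam',np.round(-np.array(s['R']).T@s['t'],3),np.round(s['R'],2).tolist(),s['fx'])
    for th in ['scale','platform_centre','thumbwheel','wheel_top','zero_mark','needle_tip','steel_pan','squeeze_bottle','card_centre','deli_cup_a','sauce_bottle','salt_shaker','paprika_jar']:
        try:
            for r in cut_out(n,th)[:2]:
                v,u=np.nonzero(r['mask']); print(n,th,round(r['confidence'],2),r['box'],round(u.mean(),1),round(v.mean(),1))
        except Exception as e: print(th,e)
a=np.hstack([S['top']['color'],S['side']['color']])
E
```

```text
t 0.0 tcp [ 0.2281 -0.5811  0.2216] F [-0.53 -0.43  0.46] gap 0.999
R [[-0.931, -0.0, 0.365], [-0.365, 0.002, -0.931], [-0.0, -1.0, -0.002]] q [-1.38  0.53  1.43  0.    1.18 -0.18]
top cam [-0.596  0.604  1.851] [[-0.49, -0.87, -0.01], [-0.69, 0.4, -0.61], [0.53, -0.29, -0.79]] 515.5963283573335
top platform_centre 0.87 [249.5, 182.5, 66.5, 46.3] 282.6 202.8
top wheel_top 0.89 [244.7, 181.7, 74.8, 90.5] 283.0 220.5
top steel_pan 0.63 [187.5, 247.7, 44.0, 49.5] 209.3 270.4
top squeeze_bottle 0.19 [245.2, 183.3, 75.6, 90.2] 283.0 220.3
top card_centre 0.95 [276.1, 221.6, 30.3, 31.8] 289.5 237.4
top deli_cup_a 0.75 [194.5, 219.9, 21.1, 16.7] 204.1 227.9
top sauce_bottle 0.91 [307.7, 151.9, 18.1, 32.7] 317.4 168.6
top salt_shaker 0.68 [391.2, 174.8, 12.5, 21.0] 396.6 185.4
top salt_shaker 0.57 [273.1, 223.6, 31.4, 30.6] 289.1 237.2
top paprika_jar 0.94 [146.5, 247.8, 27.7, 42.4] 160.2 268.9
side cam [ 0.079 -1.239  1.225] [[0.94, -0.35, 0.02], [-0.22, -0.62, -0.76], [0.28, 0.7, -0.65]] 443.59293517863387
side scale 0.96 [228.3, 192.3, 99.6, 79.4] 283.2 225.5
side scale 0.57 [306.8, 327.1, 19.5, 26.8] 316.1 339.3
side platform_centre 0.8 [265.3, 189.3, 61.7, 44.1] 294.5 211.6
side platform_centre 0.25 [277.5, 156.3, 12.7, 24.7] 281.4 168.6
side thumbwheel 0.24 [210.8, 151.2, 36.9, 31.6] 229.5 165.0
side wheel_top 0.65 [226.7, 185.5, 103.3, 80.1] 283.3 225.4
side zero_mark 0.86 [235.9, 191.9, 27.0, 29.1] 250.0 206.8
side steel_pan 0.75 [209.1, 150.2, 44.4, 34.1] 230.3 164.7
side steel_pan 0.64 [264.1, 190.5, 60.8, 41.4] 294.5 211.8
side squeeze_bottle 0.7 [295.3, 254.5, 15.4, 42.0] 301.5 277.7
side card_centre 0.57 [235.3, 195.3, 24.4, 29.1] 250.1 207.1
side sauce_bottle 0.91 [338.2, 224.5, 19.9, 43.2] 346.2 249.0
side salt_shaker 0.66 [306.3, 327.7, 16.0, 25.3] 315.9 339.6
side paprika_jar 0.97 [227.5, 112.5, 15.6, 37.2] 235.5 133.7
side paprika_jar 0.48 [235.5, 197.3, 24.4, 24.3] 250.1 206.3
```

Run:
```python
import cv2,numpy as np
t=cv2.imread('pics/top0.png')[140:320,130:430]; s=cv2.imread('pics/side0.png')[100:380,190:390]
cv2.imwrite('pics/t0c.png',cv2.resize(t,None,fx=2.66,fy=2.66,interpolation=cv2.INTER_CUBIC))
cv2.imwrite('pics/s0c.png',cv2.resize(s[:250],None,fx=2.4,fy=2.4,interpolation=cv2.INTER_CUBIC))
```

```text
(no output)
```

View pics/t0c.png

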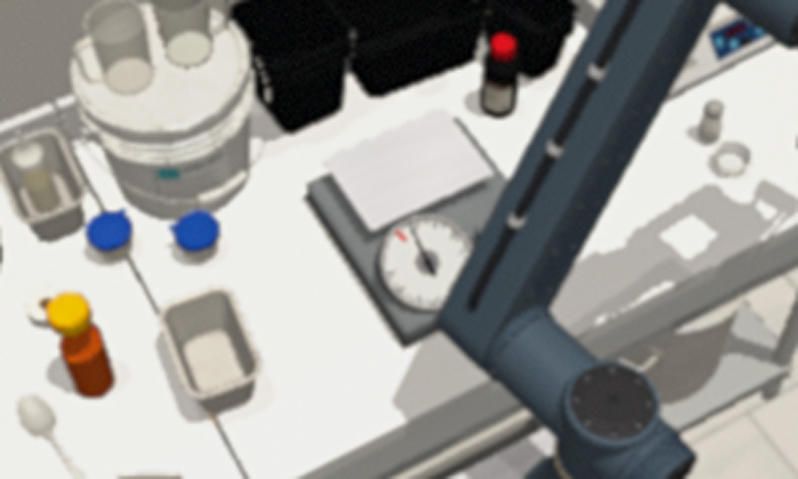

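View pics/s0c.png

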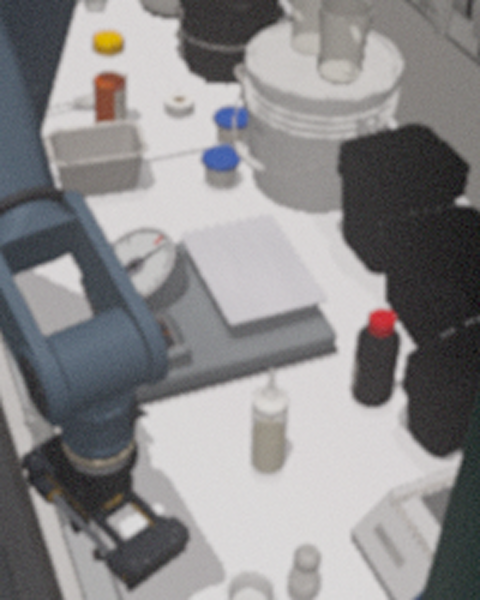

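```bash
cat >> h.py <<'E'
from scipy.optimize import minimize
def sil(s,P):
    q=np.array([proj(s,p) for p in P],np.float32); m=np.zeros((420*3,560*3),np.uint8)
    cv2.fillConvexPoly(m,np.round(cv2.convexHull(q)*3+1).astype(np.int32),1); return m
def model(kind,p):
    x,y,a=p; c,s_=np.cos(a),np.sin(a)
    def rect(lx,ly,z): return [(i*lx/2,j*ly/2,z) for i in(-1,1) for j in(-1,1)]
    def circ(r,z): return [(r*np.cos(k),r*np.sin(k),z) for k in np.linspace(0,6.28,25)]
    if kind=='plat': L=rect(.165,.230,.095)+rect(.165,.230,.092)
    elif kind=='pan': L=rect(.182,.121,.095)+rect(.15,.09,0)
    elif kind=='bottle': L=circ(.025,0)+circ(.025,.128)+circ(.004,.196)
    return [(x+c*u-s_*v,y+s_*u+c*v,w) for u,v,w in L]
def fit(kind,views,p0):
    ms=[(s,cv2.resize(m.astype(np.uint8),None,fx=3,fy=3,interpolation=0)) for s,m in views]
    def f(p):
        e=0
        for s,m in ms:
            k=sil(s,model(kind,p)); e+=1-(k&m).sum()/max(1,(k|m).sum())
        return e
    sx=np.array([p0]+[np.array(p0)+d for d in np.diag([.03,.03,.15])])
    r=minimize(f,p0,method='Nelder-Mead',options=dict(initial_simplex=sx,xatol=1e-4,fatol=1e-4))
    return r.x,r.fun/len(ms)
def best(n,th): 
    r=cut_out(n,th); return r[0]['mask'] if r else None
E
python3 - <<'E'
from h import *
S={n:snapshot(n) for n in('top','side')}
v={}
pl={n:best(n,'platform_centre') for n in S}; pa={n:best(n,'steel_pan') for n in S}; bo=best('side','squeeze_bottle')
def c(m): 
    V,U=np.nonzero(m); return U.mean(),V.mean()
for nm,kind,d,z in(('plat','plat',pl,.095),('pan','pan',pa,.05)):
    for vs in(['top'],['side'],['top','side']):
        s=S[vs[0]]; p=atz(s,*c(d[vs[0]]),z)[:2]
        for a in ([0.1] if kind=='pan' else [-.2,.2]):
            print(nm,vs,np.round(p,3),*[np.round(x,4) for x in fit(kind,[(S[n],d[n]) for n in vs],[*p,a])])
p=atz(S['side'],*c(bo),.08)[:2]; print('bottle',fit('bottle',[(S['side'],bo)],[*p,0]))
for n in S:
  s=S[n]; k=best(n,'card_centre'); print('card',n,atz(s,*c(k),.1))
# red mark
for n in S:
  h=S[n]['color'].astype(int); r=(h[...,0]-np.maximum(h[...,1],h[...,2])>60); V,U=np.nonzero(r&(best(n,'card_centre'))); print(n,'red',len(U),U.mean() if len(U) else 0,V.mean() if len(U) else 0)
E
```

```text
plat ['top'] [ 0.617 -0.055] [ 0.6194 -0.0577  0.0186] 0.0402
plat ['top'] [ 0.617 -0.055] [ 0.6204 -0.057   0.0201] 0.0414
plat ['side'] [ 0.617 -0.07 ] [ 0.6192 -0.0616 -0.0067] 0.0338
plat ['side'] [ 0.617 -0.07 ] [ 0.6191 -0.061  -0.0026] 0.0333
plat ['top', 'side'] [ 0.617 -0.055] [ 0.6197 -0.0584  0.0044] 0.0427
plat ['top', 'side'] [ 0.617 -0.055] [ 0.6196 -0.0593 -0.0031] 0.0425
pan ['top'] [0.494 0.358] [ 0.4879  0.36   -0.1222] 0.1269
pan ['side'] [0.485 0.371] [ 0.4803  0.3689 -0.1272] 0.2035
pan ['top', 'side'] [0.494 0.358] [ 0.4867  0.3617 -0.1002] 0.1696
bottle (array([ 0.52110421, -0.36949822,  0.18078296]), np.float64(0.15562604963612614))
card top [0.44004736 0.01387951 0.1       ]
card side [0.46210655 0.00652744 0.1       ]
top red 6 280.1666666666667 228.0
side red 0 0 0
```

```bash
cat >> h.py <<'E'
def plan(*wps):
    """wps: (x,y,z,ang or None, nrows); tool down; prints rows by 8"""
    o=manip.get_obs(); p=np.array(o['tool_pos']); M=Ro.from_quat(o['tcp_rot']).as_matrix()
    a=np.arctan2(M[1,2],M[0,2]); R=Ro.from_matrix(M); rows=[]
    def down(a): 
        z=np.array([np.cos(a),np.sin(a),0]); y=np.array([0,0,-1.]); return Ro.from_matrix(np.array([np.cross(y,z),y,z]).T)
    for x,y,z,an,n in wps:
        an=a if an is None else an; da=(an-a)
        p0=p.copy(); a0=a
        for k in range(1,n+1):
            tp=p0+(np.array([x,y,z])-p0)*k/n; tR=down(a0+da*k/n)
            s=np.round(R.inv().apply(tp-p)*100,1); w=np.round((R.inv()*tR).as_rotvec(),2)+0.
            rows.append([(s+0.).tolist(),w.tolist()]); p=p+R.apply(s/100); R=R*Ro.from_rotvec(w)
        a=an
    for i in range(0,len(rows),8): print(json.dumps(rows[i:i+8]).replace('.0,',',').replace('.0]',']'))
    print('end',np.round(p,4))
E
python3 -c "
from h import *
plan((.43,-.15,.30,.3,12),(.46,.30,.30,1.46,12))"
```

```text
[[[-2.9, -0.6, -2.7], [0, -0.12, 0]], [[-3.2, -0.7, -2.4], [0, -0.13, 0]], [[-3.4, -0.6, -2], [0, -0.12, 0]], [[-3.7, -0.7, -1.5], [0, -0.13, 0]], [[-3.8, -0.6, -1], [0, -0.12, 0]], [[-4, -0.7, -0.5], [0, -0.13, 0]], [[-3.9, -0.6, -0.1], [0, -0.12, 0]], [[-4, -0.7, 0.5], [0, -0.13, 0]]]
[[[-3.9, -0.6, 0.9], [0, -0.12, 0]], [[-3.7, -0.7, 1.4], [0, -0.13, 0]], [[-3.5, -0.6, 1.9], [0, -0.12, 0]], [[-3.2, -0.6, 2.2], [0, -0.13, 0]], [[-3.5, 0, 1.4], [0, -0.09, 0]], [[-3.4, 0, 1.6], [0, -0.1, 0]], [[-3.2, 0, 2], [0, -0.1, 0]], [[-2.9, 0, 2.3], [0, -0.09, 0]]]
[[[-2.8, 0, 2.6], [0, -0.1, 0]], [[-2.5, 0, 2.8], [0, -0.1, 0]], [[-2.1, 0, 3.1], [0, -0.09, 0]], [[-1.9, 0, 3.2], [0, -0.1, 0]], [[-1.6, 0, 3.5], [0, -0.1, 0]], [[-1.2, 0, 3.5], [0, -0.09, 0]], [[-0.9, 0, 3.7], [0, -0.1, 0]], [[-0.6, 0, 3.7], [0, -0.1, 0]]]
end [0.4596 0.3001 0.2995]
```

Request:
{"name": "drive_tool", "arguments": {"targets": [[[-2.9, -0.6, -2.7], [0, -0.12, 0]], [[-3.2, -0.7, -2.4], [0, -0.13, 0]], [[-3.4, -0.6, -2], [0, -0.12, 0]], [[-3.7, -0.7, -1.5], [0, -0.13, 0]], [[-3.8, -0.6, -1], [0, -0.12, 0]], [[-4, -0.7, -0.5], [0, -0.13, 0]], [[-3.9, -0.6, -0.1], [0, -0.12, 0]], [[-4, -0.7, 0.5], [0, -0.13, 0]]]}}

```text
t: 2.75
tool_pos: [0.3634, -0.2925, 0.275]
tcp_rot: [0.45, -0.546, 0.546, -0.45]
wrist_force: [0.6, 0.0, 0.4]
finger_gap: 1.0
```

Request:
{"name": "drive_tool", "arguments": {"targets": [[[-3.9, -0.6, 0.9], [0, -0.12, 0]], [[-3.7, -0.7, 1.4], [0, -0.13, 0]], [[-3.5, -0.6, 1.9], [0, -0.12, 0]], [[-3.2, -0.6, 2.2], [0, -0.13, 0]], [[-3.5, 0, 1.4], [0, -0.09, 0]], [[-3.4, 0, 1.6], [0, -0.1, 0]], [[-3.2, 0, 2], [0, -0.1, 0]], [[-2.9, 0, 2.3], [0, -0.09, 0]]]}}

```text
t: 3.55
tool_pos: [0.4395, 0.0009, 0.2998]
tcp_rot: [-0.639, 0.302, -0.303, 0.639]
wrist_force: [-0.4, -0.3, 0.0]
finger_gap: 0.999
```

Request:
{"name": "drive_tool", "arguments": {"targets": [[[-2.8, 0, 2.6], [0, -0.1, 0]], [[-2.5, 0, 2.8], [0, -0.1, 0]], [[-2.1, 0, 3.1], [0, -0.09, 0]], [[-1.9, 0, 3.2], [0, -0.1, 0]], [[-1.6, 0, 3.5], [0, -0.1, 0]], [[-1.2, 0, 3.5], [0, -0.09, 0]], [[-0.9, 0, 3.7], [0, -0.1, 0]], [[-0.6, 0, 3.7], [0, -0.1, 0]]]}}

```text
t: 4.35
tool_pos: [0.4596, 0.3018, 0.2997]
tcp_rot: [-0.706, 0.036, -0.037, 0.706]
wrist_force: [1.2, -0.2, 1.0]
finger_gap: 1.004
```

```bash
cat > look.py <<'E'
from h import *
st()
S={n:snapshot(n) for n in('top','side','wrist')}
for n in S: save(S[n],n+'1')
s=S['wrist']; print('wcam',np.round(-np.array(s['R']).T@s['t'],3),np.round(s['R'],2).tolist())
def c(m): 
    V,U=np.nonzero(m); return U.mean(),V.mean()
D={}
for th in ['platform_centre','steel_pan','squeeze_bottle','card_centre','thumbwheel','zero_mark','needle_tip']:
    for n in S:
        r=cut_out(n,th)
        if r: D[th,n]=r[0]['mask']; print(th,n,round(r[0]['confidence'],2),np.round(c(r[0]['mask']),1),r[0]['box'])
for kind,th,p0 in(('plat','platform_centre',(.619,-.058,0)),('pan','steel_pan',(.487,.361,-.11)),('bottle','squeeze_bottle',(.521,-.369,0))):
    ns=[n for n in S if (th,n) in D]
    for vs in [[n] for n in ns]+[ns]:
        print(kind,vs,*[np.round(x,4) for x in fit(kind,[(S[n],D[th,n]) for n in vs],p0)])
E
python3 look.py
```

```text
t 4.35 tcp [0.4596 0.3018 0.2997] F [ 1.17 -0.23  0.97] gap 1.004
R [[0.995, 0.001, 0.103], [-0.103, 0.0, 0.995], [0.001, -1.0, 0.0]] q [ 0.38  0.34  1.52 -0.    1.28 -1.09]
wcam [0.388 0.31  0.463] [[0.1, 0.99, 0.0], [0.96, -0.1, 0.27], [0.26, -0.03, -0.96]]
platform_centre top 0.68 [304.8 205.6] [292.1, 199.6, 24.4, 16.9]
steel_pan top 0.77 [209.3 270.4] [186.8, 248.0, 44.6, 49.0]
steel_pan side 0.57 [230.  164.8] [209.8, 146.9, 41.8, 35.7]
steel_pan wrist 0.79 [328.1 189.1] [272.2, 108.4, 117.8, 167.1]
squeeze_bottle top 0.78 [354.8 192.6] [348.8, 175.1, 16.4, 32.4]
squeeze_bottle side 0.92 [302.4 277.5] [296.5, 258.0, 16.1, 39.7]
card_centre top 0.49 [302.3 233.5] [297.6, 226.6, 10.0, 19.0]
card_centre side 0.95 [244.9 210.1] [226.4, 194.8, 31.9, 32.6]
card_centre wrist 0.73 [ 25.8 191. ] [0.0, 132.1, 60.3, 115.9]
thumbwheel side 0.54 [257.8 239.1] [253.1, 235.8, 11.7, 6.5]
thumbwheel wrist 0.19 [281.3 331.3] [257.8, 314.3, 48.4, 29.8]
zero_mark top 0.74 [209.  270.3] [184.8, 247.9, 43.9, 49.7]
zero_mark side 0.62 [244.8 210.3] [227.6, 194.9, 32.1, 27.9]
zero_mark wrist 0.78 [ 25.9 191.1] [0.0, 136.6, 59.3, 115.8]
plat ['top'] [ 6.111e-01 -1.211e-01 -6.000e-04] 0.9044
plat ['top'] [ 6.111e-01 -1.211e-01 -6.000e-04] 0.9044
pan ['top'] [ 0.4812  0.3606 -0.0939] 0.0918
pan ['side'] [ 0.4795  0.3634 -0.0874] 0.1245
pan ['wrist'] [ 0.48    0.3611 -0.1039] 0.0694
pan ['top', 'side', 'wrist'] [ 0.4802  0.3607 -0.0973] 0.0981
bottle ['top'] [ 0.5228 -0.369   0.1551] 0.1292
bottle ['side'] [ 0.524  -0.3677  0.1694] 0.1506
bottle ['top', 'side'] [ 0.5229 -0.3688  0.138 ] 0.1415
```

View pics/wrist1.png

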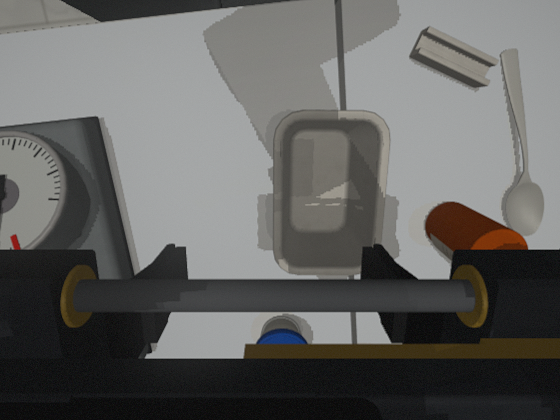

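```bash
python3 -c "
from h import *
plan((.4753,.3137,.15,1.47,4),(.4753,.3137,.056,1.47,3))"
```

```text
[[[0.4, 3.7, 0.4], [0, 0, 0]], [[0.3, 3.8, 0.4], [0, 0, 0]], [[0.4, 3.7, 0.3], [0, -0.01, 0]], [[0.3, 3.8, 0.4], [0, 0, 0]], [[0, 3.1, 0], [0, 0, 0]], [[0, 3.1, 0], [0, 0, 0]], [[0, 3.2, 0], [0, 0, 0]]]
end [0.4751 0.3136 0.0555]
```

Request:
{"name": "drive_tool", "arguments": {"targets": [[[0.4, 3.7, 0.4], [0, 0, 0]], [[0.3, 3.8, 0.4], [0, 0, 0]], [[0.4, 3.7, 0.3], [0, 0, 0]], [[0.3, 3.8, 0.4], [0, 0, 0]], [[0, 3.1, 0], [0, 0, 0]], [[0, 3.1, 0], [0, 0, 0]], [[0, 3.2, 0], [0, 0, 0]]]}}

```text
t: 6.25
tool_pos: [0.4755, 0.3137, 0.0544]
tcp_rot: [-0.706, 0.038, -0.038, 0.706]
wrist_force: [0.6, -0.8, -0.4]
finger_gap: 0.997
```

Request:
{"name": "drive_tool", "arguments": {"targets": [[[0, 0, 0], [0, 0, 0]], [[0, 0, 0], [0, 0, 0]], [[0, 0, 0], [0, 0, 0]], [[0, 0, 0], [0, 0, 0]], [[0, 0, 0], [0, 0, 0]], [[0, 0, 0], [0, 0, 0]], [[0, 0, 0], [0, 0, 0]]], "grip": 0, "newtons": 35}}

```text
t: 6.95
tool_pos: [0.4754, 0.3136, 0.0561]
tcp_rot: [-0.706, 0.038, -0.038, 0.706]
wrist_force: [-0.6, -0.4, -0.0]
finger_gap: 0.449
```

Request:
{"name": "drive_tool", "arguments": {"targets": [[[0, 0, 0], [0, 0, 0]], [[0, 0, 0], [0, 0, 0]], [[0, 0, 0], [0, 0, 0]], [[0, 0, 0], [0, 0, 0]], [[0, 0, 0], [0, 0, 0]], [[0, 0, 0], [0, 0, 0]], [[0, 0, 0], [0, 0, 0]], [[0, 0, 0], [0, 0, 0]]]}}

```text
t: 7.75
tool_pos: [0.4753, 0.3137, 0.0555]
tcp_rot: [-0.706, 0.038, -0.038, 0.706]
wrist_force: [1.4, 2.1, -1.4]
finger_gap: 0.07
```

Request:
{"name": "drive_tool", "arguments": {"targets": [[[0, -1, 0], [0, 0, 0]], [[0, -2, 0], [0, 0, 0]], [[0, -3, 0], [0, 0, 0]], [[0, -3, 0], [0, 0, 0]], [[0, -3, 0], [0, 0, 0]], [[0, -3, 0], [0, 0, 0]], [[0, -2, 0], [0, 0, 0]], [[0, -1, 0], [0, 0, 0]]]}}

```text
t: 8.55
tool_pos: [0.475, 0.313, 0.2375]
tcp_rot: [0.706, -0.038, 0.039, -0.706]
wrist_force: [1.7, -0.4, -5.0]
finger_gap: 0.067
```

Run:
```python
from h import *
st()
s=snapshot('wrist'); a=s['color'].copy()
t=snapshot('side');b=cv2.resize(t['color'][90:280,170:390],(560,484))
cv2.imwrite('pics/grip1.png',cv2.cvtColor(np.hstack([cv2.resize(a,(440,330)),cv2.resize(b,(360,330))]),cv2.COLOR_RGB2BGR))
```

```text
t 8.55 tcp [0.475  0.313  0.2375] F [ 1.71 -0.43 -4.97] gap 0.067
R [[0.994, 0.001, 0.107], [-0.107, -0.0, 0.994], [0.001, -1.0, -0.0]] q [ 0.39  0.43  1.56 -0.    1.15 -1.08]
```

View pics/grip1.png

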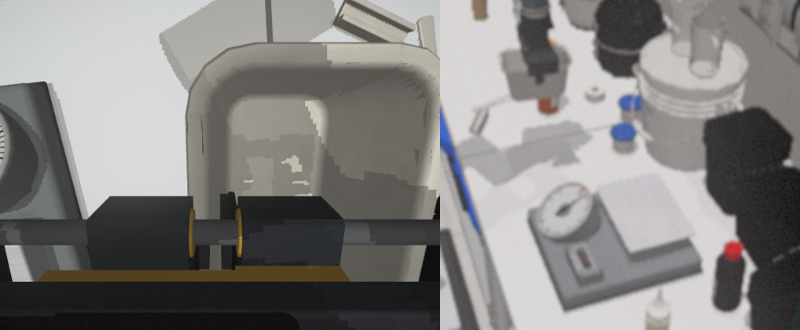

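```bash
sed -i "s/'top','side','wrist'):/'top','side'):/; s/('top','side','wrist')/('top','side')/; s/'1')/'2')/" look.py; python3 look.py | grep -v wcam
python3 - <<'E'
from h import *
import numpy as np
for n in('top','side'):
    print(n)
s={n:snapshot(n) for n in('top','side')}
m={n:[r for r in cut_out(n,'thumbwheel')] for n in s}
for n in s:
    for r in m[n][:3]:
        V,U=np.nonzero(r['mask']); print(n,r['confidence'],r['box'],atz(s[n],U.mean(),V.mean(),.086))
E
```

```text
t 8.65 tcp [0.4752 0.3132 0.2366] F [ 0.97  0.89 -5.13] gap 0.069
R [[0.994, 0.001, 0.108], [-0.108, -0.0, 0.994], [0.001, -1.0, 0.0]] q [ 0.39  0.44  1.56 -0.    1.14 -1.08]
top
side
top 0.6 [315.2, 221.3, 12.4, 8.7] [ 0.43714998 -0.13863003  0.086     ]
side 0.54 [250.4, 235.9, 11.1, 7.6] [ 0.4373502  -0.15669525  0.086     ]Traceback (most recent call last):
  File "look.py", line 5, in <module>
    s=S['wrist']; print('wcam',np.round(-np.array(s['R']).T@s['t'],3),np.round(s['R'],2).tolist())
      ~^^^^^^^^^
KeyError: 'wrist'
```

```bash
sed -i "/wcam/d" look.py; python3 look.py
```

```text
t 8.95 tcp [0.4744 0.3131 0.234 ] F [ 0.99 -0.18 -4.81] gap 0.067
R [[0.994, -0.003, 0.108], [-0.108, -0.001, 0.994], [-0.003, -1.0, -0.002]] q [ 0.39  0.44  1.56 -0.    1.14 -1.08]
platform_centre top 0.84 [295.5 203.4] [276.0, 188.7, 39.7, 31.6]
platform_centre side 0.8 [294.4 211.6] [266.3, 190.6, 57.4, 41.7]
steel_pan top 0.82 [205.  252.6] [178.8, 225.8, 43.3, 48.9]
steel_pan side 0.86 [226.3 133.9] [203.3, 113.7, 48.6, 37.5]
squeeze_bottle top 0.61 [355.  191.8] [349.6, 172.3, 14.1, 34.2]
squeeze_bottle side 0.88 [301.6 279.4] [293.3, 260.0, 18.5, 37.4]
card_centre top 0.76 [296.8 234.6] [286.3, 219.9, 21.2, 34.6]
card_centre side 0.77 [245.4 210. ] [231.1, 194.3, 29.1, 34.7]
thumbwheel side 0.46 [257.2 237. ] [253.1, 234.8, 9.6, 4.3]
zero_mark top 0.83 [296.6 234.6] [282.9, 225.1, 25.6, 29.1]
zero_mark side 0.59 [245.  210.2] [228.1, 193.8, 33.1, 30.8]
needle_tip side 0.24 [274.5 227.5] [220.5, 186.4, 109.5, 83.1]
plat ['top'] [ 0.6086 -0.0723  0.1368] 0.6002
plat ['side'] [ 0.6191 -0.0625 -0.0114] 0.054
plat ['top', 'side'] [ 0.6192 -0.0609 -0.0168] 0.3267
pan ['top'] [ 0.5927  0.3369 -0.0411] 0.3807
pan ['side'] [ 0.5458  0.6157 -0.6411] 0.442
pan ['top', 'side'] [ 0.5927  0.3369 -0.0411] 0.6903
bottle ['top'] [ 0.523  -0.3695  0.1824] 0.0953
bottle ['side'] [ 0.5187 -0.3729  0.0548] 0.1376
bottle ['top', 'side'] [ 0.5218 -0.3689  0.0242] 0.1257
```

Run:
```python
from h import *
s=snapshot('top')
for u,v in[(185,218),(204,235),(160,288),(240,189),(317,182)]: print(u,v,atz(s,u,v,0))
plan((.475,.27,.245,1.40,2),(.5,.16,.25,.95,4),(.56,-.04,.25,.1,8),(.5725,-.060,.245,0,2),(.5725,-.060,.157,0,4))
```

```text
185 218 [ 8.23485892e-01  3.32469160e-01 -2.22044605e-16]
204 235 [0.69639477 0.29623397 0.        ]
160 288 [0.54569144 0.55868121 0.        ]
240 189 [0.85175577 0.04342443 0.        ]
317 182 [ 0.70926112 -0.290346    0.        ]
[[[0.2, -0.5, -2.2], [0, 0.03, 0]], [[0.3, -0.4, -2.1], [0, 0.03, 0]], [[1.1, -0.1, -2.6], [0, 0.12, 0]], [[1.4, -0.2, -2.5], [0, 0.11, 0]], [[1.6, -0.1, -2.3], [0, 0.11, 0]], [[1.9, -0.1, -2.1], [0, 0.11, 0]], [[2.1, 0, -1.6], [0, 0.11, 0]], [[2.2, 0, -1.4], [0, 0.11, 0]]]
[[[2.3, 0, -1.1], [0, 0.1, 0]], [[2.5, 0, -0.9], [0, 0.11, 0]], [[2.5, 0, -0.6], [0, 0.1, 0]], [[2.6, 0, -0.3], [0, 0.11, 0]], [[2.6, 0, 0], [0, 0.11, 0]], [[2.6, 0, 0.2], [0, 0.1, 0]], [[1.1, 0.2, 0.5], [0, 0.05, 0]], [[1, 0.3, 0.6], [0, 0.05, 0]]]
[[[0, 2.2, 0], [0, 0, 0]], [[0, 2.2, 0], [0, 0, 0]], [[0, 2.2, 0], [0, 0, 0]], [[0, 2.2, 0], [0, 0, 0]]]
end [ 0.5727 -0.0599  0.1566]
```

Obstacles are clear (bucket x>0.8, low cup passes below). Carry.

Request:
{"name": "drive_tool", "arguments": {"targets": [[[0.2, -0.5, -2.2], [0, 0.03, 0]], [[0.3, -0.4, -2.1], [0, 0.03, 0]], [[1.1, -0.1, -2.6], [0, 0.12, 0]], [[1.4, -0.2, -2.5], [0, 0.11, 0]], [[1.6, -0.1, -2.3], [0, 0.11, 0]], [[1.9, -0.1, -2.1], [0, 0.11, 0]], [[2.1, 0, -1.6], [0, 0.11, 0]], [[2.2, 0, -1.4], [0, 0.11, 0]]]}}

```text
t: 10.6
tool_pos: [0.5152, 0.1084, 0.2498]
tcp_rot: [-0.645, 0.289, -0.289, 0.645]
wrist_force: [-0.0, 1.1, -4.9]
finger_gap: 0.066
```

Request:
{"name": "drive_tool", "arguments": {"targets": [[[2.3, 0, -1.1], [0, 0.1, 0]], [[2.5, 0, -0.9], [0, 0.11, 0]], [[2.5, 0, -0.6], [0, 0.1, 0]], [[2.6, 0, -0.3], [0, 0.11, 0]], [[2.6, 0, 0], [0, 0.11, 0]], [[2.6, 0, 0.2], [0, 0.1, 0]], [[1.1, 0.2, 0.5], [0, 0.05, 0]], [[1, 0.3, 0.6], [0, 0.05, 0]]]}}

```text
t: 11.4
tool_pos: [0.5729, -0.061, 0.2446]
tcp_rot: [-0.5, 0.5, -0.5, 0.5]
wrist_force: [-0.2, 0.8, -4.7]
finger_gap: 0.067
```

Run:
```python
from h import *
st(); print(np.round(manip.get_obs()['ft_torque'],2))
s=snapshot('wrist'); t=snapshot('side');b=t['color'][130:280,190:390]
m=best('side','platform_centre'); print(fit('plat',[(t,m)],(.619,-.06,0)) if m is not None else 0)
cv2.imwrite('pics/carry.png',cv2.cvtColor(np.hstack([cv2.resize(s['color'],(400,300)),cv2.resize(b,(400,300))]),cv2.COLOR_RGB2BGR))
```

```text
t 11.4 tcp [ 0.5729 -0.061   0.2446] F [-0.25  0.76 -4.74] gap 0.067
R [[-0.001, 0.0, 1.0], [-1.0, 0.0, -0.001], [-0.0, -1.0, 0.0]] q [-0.3   0.44  1.53  0.    1.17 -0.3 ]
[0.06 0.14 0.02]
(array([ 0.61747974, -0.0590085 ,  0.03136172]), np.float64(0.2062359369977499))
```

View pics/carry.png

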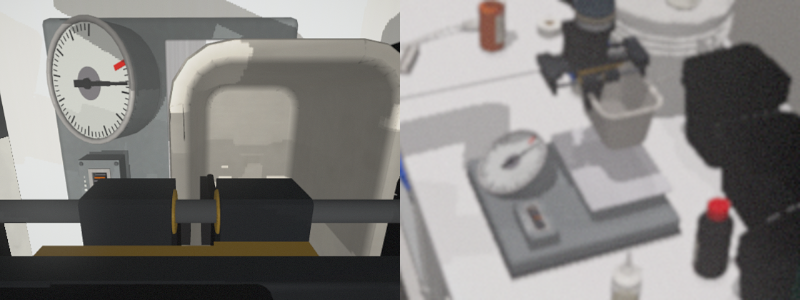

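Request:
{"name": "drive_tool", "arguments": {"targets": [[[0, 2.2, 0], [0, 0, 0]], [[0, 2.2, 0], [0, 0, 0]], [[0, 2.2, 0], [0, 0, 0]], [[0, 1.8, 0], [0, 0, 0]], [[0, 0.6, 0], [0, 0, 0]], [[0, 0.6, 0], [0, 0, 0]], [[0, 0, 0], [0, 0, 0]], [[0, 0, 0], [0, 0, 0]]]}}

```text
t: 12.35
tool_pos: [0.5734, -0.0599, 0.1495]
tcp_rot: [-0.501, 0.499, -0.5, 0.501]
wrist_force: [0.8, 0.8, -4.2]
finger_gap: 0.068
```

Request:
{"name": "drive_tool", "arguments": {"targets": [[[0, 0.2, 0], [0, 0, 0]], [[0, 0.2, 0], [0, 0, 0]], [[0, 0.2, 0], [0, 0, 0]], [[0, 0, 0], [0, 0, 0]], [[0, 0, 0], [0, 0, 0]]]}}

```text
t: 12.85
tool_pos: [0.5735, -0.06, 0.1431]
tcp_rot: [-0.5, 0.499, -0.5, 0.501]
wrist_force: [1.9, 0.7, -0.4]
finger_gap: 0.066
```

Request:
{"name": "drive_tool", "arguments": {"targets": [[[0, 0, 0], [0, 0, 0]], [[0, 0, 0], [0, 0, 0]], [[0, 0, 0], [0, 0, 0]], [[0, 0, 0], [0, 0, 0]], [[0, 0, 0], [0, 0, 0]], [[0, 0, 0], [0, 0, 0]]], "grip": 3.5}}

```text
t: 13.45
tool_pos: [0.5727, -0.06, 0.1425]
tcp_rot: [0.501, -0.499, 0.499, -0.501]
wrist_force: [0.2, 0.6, -0.5]
finger_gap: 0.399
```

Request:
{"name": "drive_tool", "arguments": {"targets": [[[0, -1, 0], [0, 0, 0]], [[0, -2, 0], [0, 0, 0]], [[0, -3, 0], [0, 0, 0]], [[0, -3, 0], [0, 0, 0]], [[0, -3, 0], [0, 0, 0]], [[0, -3, -2], [0, 0, 0]], [[0, -2, -4], [0, 0, 0]], [[0, -1, -4], [0, 0, 0]]]}}

```text
t: 14.25
tool_pos: [0.4728, -0.0606, 0.3252]
tcp_rot: [-0.5, 0.497, -0.501, 0.502]
wrist_force: [0.3, 0.1, 0.7]
finger_gap: 0.401
```

Run:
```python
from h import *
st()
S={n:snapshot(n) for n in('wrist','side','top')}
s=S['wrist'];save(s,'w3')
for n in S:
  for th in('steel_pan','thumbwheel','card_centre','zero_mark','needle_tip','platform_centre'):
    for r in cut_out(n,th)[:1]:
        V,U=np.nonzero(r['mask']); print(n,th,round(r['confidence'],2),r['box'],atz(S[n],U.mean(),V.mean(),.085))
```

```text
t 14.25 tcp [ 0.4728 -0.0606  0.3252] F [0.27 0.09 0.75] gap 0.401
R [[0.004, 0.004, 1.0], [-1.0, -0.002, 0.004], [0.002, -1.0, 0.004]] q [-0.36  0.2   1.65 -0.    1.28 -0.37]
wrist steel_pan 0.96 [361.5, 88.8, 155.9, 177.8] [ 0.66567781 -0.05198639  0.085     ]
wrist thumbwheel 0.97 [236.5, 219.4, 18.6, 44.2] [ 0.44037602 -0.13819138  0.085     ]
wrist card_centre 0.8 [195.6, 47.1, 104.4, 128.8] [0.44549646 0.01243873 0.085     ]
wrist zero_mark 0.67 [194.2, 48.2, 104.9, 128.9] [0.44524861 0.01272446 0.085     ]
wrist needle_tip 0.94 [202.7, 104.0, 55.2, 36.8] [0.43258869 0.00454251 0.085     ]
wrist platform_centre 0.97 [325.6, 67.5, 159.1, 196.5] [ 0.58047122 -0.01773029  0.085     ]
side steel_pan 0.76 [275.7, 176.6, 43.4, 49.2] [0.65510086 0.00437828 0.085     ]
side card_centre 0.9 [225.4, 197.4, 33.8, 28.0] [0.44231767 0.01167457 0.085     ]
side zero_mark 0.78 [228.9, 194.9, 31.5, 29.0] [0.44386779 0.01192682 0.085     ]
side platform_centre 0.93 [262.8, 195.1, 61.9, 38.6] [ 0.59803427 -0.0986341   0.085     ]
top steel_pan 0.61 [257.5, 183.2, 15.6, 27.9] [ 0.70191453 -0.02127504  0.085     ]
top thumbwheel 0.38 [318.3, 223.8, 4.5, 7.3] [ 0.43968898 -0.14031272  0.085     ]
top platform_centre 0.82 [250.6, 199.3, 63.3, 27.7] [0.62233524 0.02236037 0.085     ]
```

View pics/w3.png

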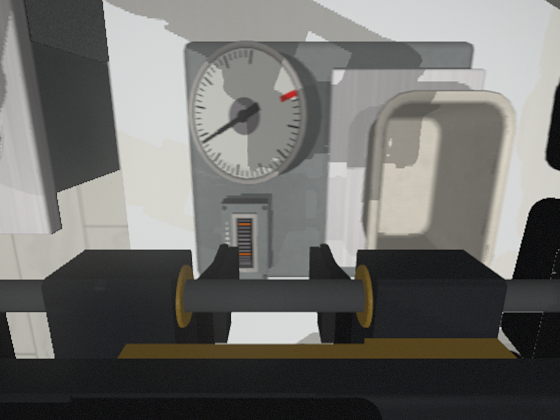

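```bash
cat >> h.py <<'E'
def cardang(s,cu,tip,z0=.097,tilt=28):
    """clockwise angle from dial-up of image point tip about card centre pixel cu"""
    n=np.array([-np.sin(np.radians(tilt)),0,np.cos(np.radians(tilt))]); C=atz(s,*cu,z0)
    o,d=ray(s,*tip); P=o+d*(n@(C-o))/(n@d); r=P-C
    up=np.array([n[2],0,-n[0]]); rt=np.array([0,-1.,0])
    return np.degrees(np.arctan2(r@rt,r@up))%360, np.linalg.norm(r), C
E
python3 - <<'E'
from h import *
st()
s=snapshot('wrist')
img=s['color'].astype(int)
cm=best('wrist','card_centre'); V,U=np.nonzero(cm); e=cv2.fitEllipse(np.stack([U,V],1)[cv2.Canny(cm.astype(np.uint8)*255,50,100)[V,U]>0].astype(np.float32)); print('ell',e)
red=(img[...,0]-np.maximum(img[...,1],img[...,2])>60); red[:,:180]=0;red[:40]=0;red[200:]=0; red[:,320:]=0
V,U=np.nonzero(red); print('red',len(U),U.mean(),V.mean()); R=(U.mean(),V.mean())
nm=best('wrist','needle_tip'); V,U=np.nonzero(nm); print('needle c',U.mean(),V.mean())
# needle dark pixels
i=np.argmin(U+0*V); tip=(U[i]+2,V[U<=U[i]+2].mean()); print(tip)
for cu in [(e[0][0],e[0][1]),(242.5,116)]:
    print('red',cardang(s,cu,R),'needle',cardang(s,cu,tip))
m=best('wrist','steel_pan'); 
class _: pass
def model2(kind,p): return [(x,y,z+.088) for x,y,z in model('pan',p)]
import h; om=h.model; h.model=lambda k,p:[(x,y,z+(.088 if k=='pan' else 0)) for x,y,z in om(k,p)]
t=snapshot('top');d=snapshot('side');mt=best('top','steel_pan');md=best('side','steel_pan')
for v in ([(s,m)],[(d,md)],[(s,m),(d,md)]): print('pan',fit('pan',v,(.62,-.06,1.57)))
pm=best('wrist','platform_centre'); V,U=np.nonzero(pm); print('plat left/top edge',U.min(),V.min(),[atz(s,u,v,.088).round(4) for u,v in((U.min(),150),(U.min(),90),(350,V.min()),(480,V.min()))])
E
```

```text
t 15.3 tcp [ 0.4727 -0.0602  0.3226] F [0.19 0.31 1.08] gap 0.397
R [[0.003, 0.0, 1.0], [-1.0, -0.0, 0.003], [0.0, -1.0, 0.0]] q [-0.36  0.21  1.65 -0.    1.28 -0.36]
ell ((252.1033172607422, 113.52284240722656), (100.06369018554688, 132.71560668945312), 172.5946807861328)
red 104 290.63461538461536 96.02884615384616
needle c 442.0391800150863 171.5060123352709
(np.int64(367), np.float64(210.83962264150944))
red (np.float64(339.57089549675226), np.float64(0.048188467110483905), array([0.44949203, 0.01212581, 0.097     ])) needle (np.float64(35.21159360003499), np.float64(0.1575989806022467), array([0.44949203, 0.01212581, 0.097     ]))
red (np.float64(341.30486387856416), np.float64(0.05969426512873263), array([0.43919148, 0.00955237, 0.097     ])) needle (np.float64(32.05215729748246), np.float64(0.1639218310027229), array([0.43919148, 0.00955237, 0.097     ]))
pan (array([ 0.62183952, -0.05935877,  1.62575577]), np.float64(0.23456785456414986))
pan (array([ 0.62076233, -0.05980337,  1.47792735]), np.float64(0.11661868988274937))
pan (array([ 0.62164131, -0.0591661 ,  1.53637787]), np.float64(0.18268015285294037))
plat left/top edge 327 69 [array([ 0.5324, -0.0271,  0.088 ]), array([0.5297, 0.0367, 0.088 ]), array([0.5531, 0.0577, 0.088 ]), array([0.6907, 0.058 , 0.088 ])]
```

Run:
```python
from h import *
s=snapshot('wrist'); save(s,'w4')
for c in((242.5,116),(243.5,115.5)):
  print([round(float(cardang(s,c,t)[0]),1) for t in((203,140),(205,139),(290.6,96))],cardang(s,c,(205,139))[1])
for z in(.085,.088): 
  r=cut_out('wrist','thumbwheel')[0]; b=r['box']; print(r['confidence'],b,atz(s,b[0]+b[2]/2,b[1]+b[3]/2,z),[atz(s,b[0],b[1],.08),atz(s,b[0]+b[2],b[1]+b[3],.08)])
plan((.44,-.139,.25,-.8,6),(.44,-.139,.13,-np.pi/2,6))
c=s['color'][40:190,180:310]; cv2.imwrite('pics/dial4.png',cv2.cvtColor(cv2.resize(c,None,fx=4,fy=4,interpolation=2),cv2.COLOR_RGB2BGR))
```

```text
[153.8, 153.6, 341.3] 0.058111304806209435
[153.9, 153.7, 341.3] 0.05957979636484377
0.79 [240.3, 219.7, 14.0, 43.8] [ 0.44083562 -0.13751688  0.085     ] [array([ 0.43249657, -0.11131465,  0.08      ]), array([ 0.44867059, -0.16842644,  0.08      ])]
0.79 [240.3, 219.7, 14.0, 43.8] [ 0.44107189 -0.13640499  0.088     ] [array([ 0.43249657, -0.11131465,  0.08      ]), array([ 0.44867059, -0.16842644,  0.08      ])]
[[[1.3, 1.2, -0.5], [0, 0.13, 0]], [[1.4, 1.2, -0.4], [0, 0.14, 0]], [[1.4, 1.2, -0.2], [0, 0.13, 0]], [[1.4, 1.2, 0], [0, 0.14, 0]], [[1.4, 1.2, 0.2], [0, 0.13, 0]], [[1.4, 1.3, 0.4], [0, 0.13, 0]], [[0, 2, 0], [0, 0.13, 0]], [[0, 2, 0], [0, 0.13, 0]]]
[[[0, 2, 0], [0, 0.13, 0]], [[0, 2, 0], [0, 0.13, 0]], [[0, 2, 0], [0, 0.13, 0]], [[0, 2, 0], [0, 0.12, 0]]]
end [ 0.44   -0.139   0.1295]
```

View pics/dial4.png

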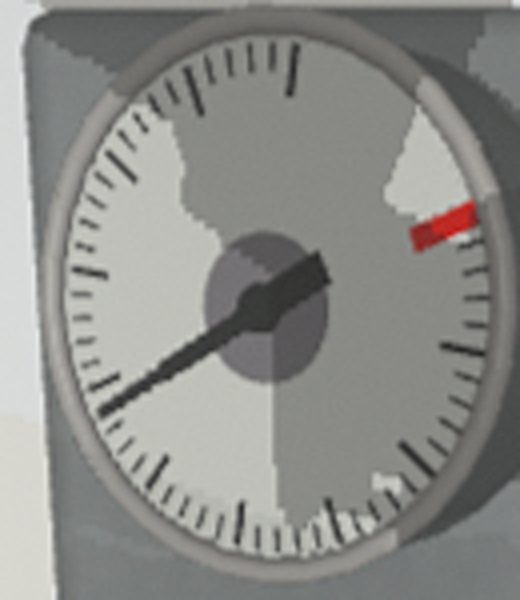

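Request:
{"name": "drive_tool", "arguments": {"targets": [[[1.3, 1.2, -0.5], [0, 0.13, 0]], [[1.4, 1.2, -0.4], [0, 0.14, 0]], [[1.4, 1.2, -0.2], [0, 0.13, 0]], [[1.4, 1.2, 0], [0, 0.14, 0]], [[1.4, 1.2, 0.2], [0, 0.13, 0]], [[1.4, 1.3, 0.4], [0, 0.13, 0]], [[0, 2, 0], [0, 0.13, 0]], [[0, 2, 0], [0, 0.13, 0]]], "grip": 0}}

```text
t: 16.7
tool_pos: [0.4402, -0.1398, 0.2092]
tcp_rot: [0.177, -0.684, 0.685, -0.178]
wrist_force: [0.1, -1.1, -0.2]
finger_gap: 0.003
```

Request:
{"name": "drive_tool", "arguments": {"targets": [[[0, 2, 0], [0, 0.13, 0]], [[0, 2, 0], [0, 0.13, 0]], [[0, 2, 0], [0, 0.13, 0]], [[0, 2, 0], [0, 0.12, 0]]]}}

```text
t: 17.1
tool_pos: [0.4404, -0.1393, 0.1289]
tcp_rot: [-0.001, -0.707, 0.707, 0.0]
wrist_force: [-1.0, 0.7, 0.3]
finger_gap: 0.0
```

Run:
```python
from h import *
st()
s=snapshot('wrist'); save(s,'w5')
for th in('thumbwheel','card_centre'):
  for r in cut_out('wrist',th)[:1]:
    b=r['box']; print(th,r['confidence'],b,atz(s,b[0]+b[2]/2,b[1]+b[3]/2,.085))
```

```text
t 17.1 tcp [ 0.4404 -0.1393  0.1289] F [-0.96  0.74  0.31] gap 0.0
R [[-1.0, 0.001, -0.001], [0.001, -0.0, -1.0], [-0.001, -1.0, 0.0]] q [-0.55  0.47  1.93  0.    0.75  1.02]
thumbwheel 0.65 [230.1, 219.7, 97.0, 28.7] [ 0.44083557 -0.14310901  0.085     ]
card_centre 0.58 [529.5, 68.3, 30.5, 65.6] [ 0.51959755 -0.29313875  0.085     ]
```

View pics/w5.png

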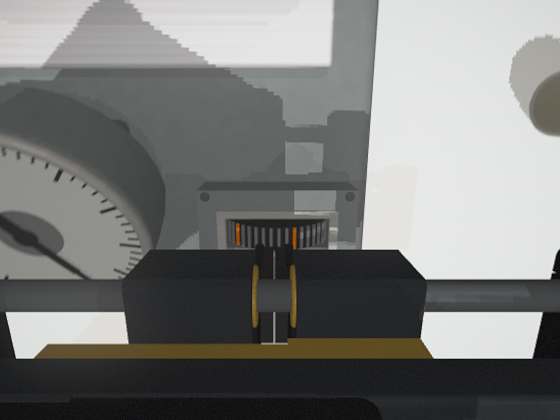

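Request:
{"name": "drive_tool", "arguments": {"targets": [[[0, 0.7, -0.5], [0, 0, 0]], [[0, 1, -0.5], [0, 0, 0]], [[0, 1, 0], [0, 0, 0]], [[0, 0.6, 0], [0, 0, 0]], [[0, 0.2, 0], [0, 0, 0]], [[0, 0.1, 0], [0, 0, 0]], [[0, 0, 0], [0, 0, 0]]]}}

```text
t: 17.95
tool_pos: [0.4401, -0.1292, 0.0935]
tcp_rot: [0.001, -0.707, 0.707, -0.001]
wrist_force: [-0.1, -0.2, -0.3]
finger_gap: 0.004
```

Request:
{"name": "drive_tool", "arguments": {"targets": [[[0, 0.1, 0], [0, 0, 0]], [[0, 0.1, 0], [0, 0, 0]], [[0, 0, 0], [0, 0, 0]]]}}

```text
t: 18.25
tool_pos: [0.44, -0.1291, 0.0916]
tcp_rot: [0.001, -0.707, 0.707, -0.001]
wrist_force: [0.2, 0.4, 0.4]
finger_gap: 0.006
```

Request:
{"name": "drive_tool", "arguments": {"targets": [[[0, 0.1, 0], [0, 0, 0]], [[0, 0, 0], [0, 0, 0]]]}}

```text
t: 18.45
tool_pos: [0.4401, -0.1292, 0.0906]
tcp_rot: [0.001, -0.707, 0.707, -0.001]
wrist_force: [0.8, -0.3, 1.6]
finger_gap: 0.004
```

Request:
{"name": "drive_tool", "arguments": {"targets": [[[0, 0.1, 0], [0, 0, 0]], [[0, 0, 0], [0, 0, 0]]]}}

```text
t: 18.65
tool_pos: [0.4402, -0.1291, 0.0902]
tcp_rot: [0.001, -0.707, 0.707, -0.002]
wrist_force: [-0.8, -0.4, 7.4]
finger_gap: 0.006
```

Request:
{"name": "drive_tool", "arguments": {"targets": [[[0, 0, 0.3], [0, 0, 0]], [[0, 0, 0.4], [0, 0, 0]], [[0, 0, 0.4], [0, 0, 0]], [[0, 0, 0], [0, 0, 0]]]}}

```text
t: 19.05
tool_pos: [0.4403, -0.1404, 0.0911]
tcp_rot: [0.001, -0.707, 0.707, -0.002]
wrist_force: [-2.3, 0.5, 15.7]
finger_gap: 0.002
```

Request:
{"name": "drive_tool", "arguments": {"targets": [[[0, 0, 0.4], [0, 0, 0]], [[0, 0, 0.4], [0, 0, 0]], [[0, 0, 0.3], [0, 0, 0]], [[0, 0, 0], [0, 0, 0]]]}}

```text
t: 19.45
tool_pos: [0.4404, -0.1517, 0.0905]
tcp_rot: [0.001, -0.707, 0.708, -0.002]
wrist_force: [-1.6, -1.1, 10.2]
finger_gap: 0.006
```

Run:
```python
from h import *
st()
s=snapshot('wrist'); save(s,'w6')
```

```text
t 19.45 tcp [ 0.4404 -0.1517  0.0905] F [-1.56 -1.11 10.22] gap 0.006
R [[-1.0, 0.001, 0.004], [-0.004, -0.001, -1.0], [-0.001, -1.0, 0.001]] q [-0.57  0.55  1.94 -0.    0.65  1.  ]
```

View pics/w6.png

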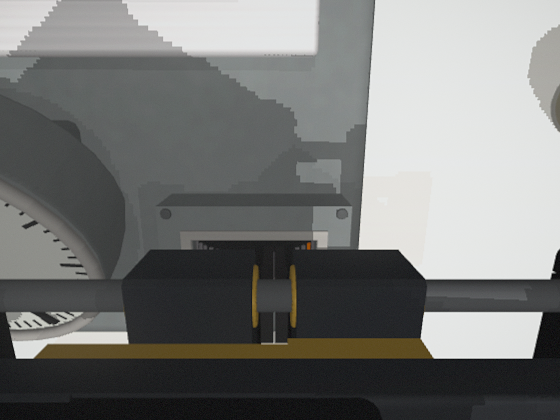

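Request:
{"name": "drive_tool", "arguments": {"targets": [[[0, -1, 0], [0, 0, 0]], [[0, -3, -1], [0, 0, 0]], [[0, -4, -2], [0, 0, 0]], [[0, -4, -2], [0, 0, 0]], [[0, 0, 0], [0, 0, 0]]]}}

```text
t: 20.0
tool_pos: [0.4422, -0.1003, 0.2142]
tcp_rot: [-0.001, -0.706, 0.708, -0.005]
wrist_force: [0.3, 0.1, -0.5]
finger_gap: 0.006
```

```bash
cat >> h.py <<'E'
C0=np.array([0.4392,0.0096,.097])
def dial(n='wrist',C=C0,name=None):
    """unwrap card: sample at radius r each degree clockwise from up"""
    s=snapshot(n)
    if name: save(s,name)
    n_=np.array([-np.sin(np.radians(28)),0,np.cos(np.radians(28))]); up=np.array([n_[2],0,-n_[0]]); rt=np.array([0,-1.,0])
    img=s['color'].astype(np.float32)
    def samp(C):
        th=np.radians(np.arange(0,360,.5)); out={}
        r=np.linspace(.018,.066,49)
        P=C+np.cos(th)[:,None,None]*r[None,:,None]*up+np.sin(th)[:,None,None]*r[None,:,None]*rt
        c=P@np.array(s['R']).T+s['t']; u=(s['fx']*c[...,0]/c[...,2]+s['cx']).astype(np.float32); v=(s['fy']*c[...,1]/c[...,2]+s['cy']).astype(np.float32)
        return cv2.remap(img,u,v,cv2.INTER_LINEAR,borderValue=(255,255,255))
    def meas(C):
        I=samp(C); red=np.clip(I[:,36:48,0]-np.maximum(I[:,36:48,1],I[:,36:48,2])-50,0,None).sum(1)
        dk=np.clip(90-I[:,8:30].max(2),0,None).sum(1)   # needle, inside the ticks (r .026-.047)
        def cm(w):
            a=np.radians(np.arange(0,360,.5)); k=np.argmax(cv2.blur(w[None],(9,1))[0]); d=(np.arange(720)-k+360)%720-360; ok=abs(d)<30
            return (k+ (w*ok*d).sum()/max(1e-9,(w*ok).sum()))/2%360
        return cm(red),red.sum(),cm(dk),dk.sum()
    r=meas(C); print('red',round(r[0],1),round(float(r[1])),'needle',round(r[2],1),round(float(r[3])),'reading',round((r[2]-r[0]+180)%360-180,1)); return s,samp(C)
E
python3 - <<'E'
from h import *
st(); s,I=dial(name='w7')
p=[proj(s,C0)]; print(p); red=(s['color'][...,0].astype(int)-s['color'][...,1:].max(2)>60); V,U=np.nonzero(red); print(len(U),U.min() if len(U) else 0,U.max() if len(U) else 0, np.median(U),np.median(V))
b=[r['box'] for r in cut_out('wrist','card_centre')]; print(b)
# disturbance check on earlier picture not possible; unwrapped strip saved
cv2.imwrite('pics/strip.png',cv2.cvtColor(cv2.resize(I.transpose(1,0,2).astype(np.uint8),(720,147)),cv2.COLOR_RGB2BGR))
E
```

```text
t 20.0 tcp [ 0.4422 -0.1003  0.2142] F [ 0.34  0.14 -0.53] gap 0.006
R [[-1.0, 0.009, 0.006], [-0.006, -0.004, -1.0], [-0.009, -1.0, 0.004]] q [-0.47  0.31  1.86  0.    0.96  1.09]
red 34.0 6557 needle 144.8 12458 reading 110.8
[(np.float64(139.05889422013325), np.float64(209.7781488630487))]
224 161 353 171.0 162.0
[[54.9, 133.0, 170.0, 122.0]]
```

Run:
```python
import cv2
c=cv2.imread('pics/w7.png')[120:280,40:240]; cv2.imwrite('pics/w7c.png',cv2.resize(c,None,fx=3.7,fy=3.7,interpolation=2))
```

```text
(no output)
```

View pics/w7c.png

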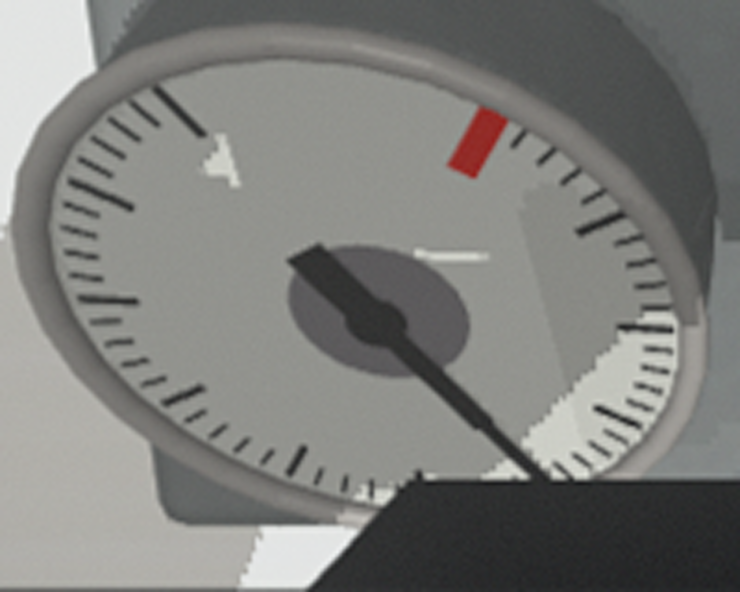

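Request:
{"name": "drive_tool", "arguments": {"targets": [[[0, 3, 1], [0, 0, 0]], [[0, 4, 1], [0, 0, 0]], [[0, 3, 0.7], [0, 0, 0]], [[0, 1.2, 0], [0, 0, 0]], [[0, 0.5, 0], [0, 0, 0]], [[0, 0.2, 0], [0, 0, 0]], [[0, 0, 0], [0, 0, 0]], [[0, 0, 0], [0, 0, 0]]]}}

```text
t: 20.9
tool_pos: [0.4378, -0.1272, 0.0904]
tcp_rot: [-0.003, 0.708, -0.706, -0.0]
wrist_force: [-2.6, 0.4, 4.2]
finger_gap: 0.002
```

Run:
```python
from h import *
st()
```

```text
t 20.9 tcp [ 0.4378 -0.1272  0.0904] F [-2.64  0.42  4.19] gap 0.002
R [[-1.0, -0.004, 0.004], [-0.004, 0.002, -1.0], [0.004, -1.0, -0.002]] q [-0.53  0.54  1.96 -0.    0.64  1.04]
```

Request:
{"name": "drive_tool", "arguments": {"targets": [[[0, 0, 0.3], [0, 0, 0]], [[0, -0.02, 0.4], [0, 0, 0]], [[0, -0.03, 0.4], [0, 0, 0]], [[0, 0, 0], [0, 0, 0]]]}}

```text
t: 21.3
tool_pos: [0.4388, -0.139, 0.0913]
tcp_rot: [-0.002, 0.707, -0.707, 0.0]
wrist_force: [-4.2, -0.0, 7.0]
finger_gap: 0.002
```

Request:
{"name": "drive_tool", "arguments": {"targets": [[[0, 0.01, 0.4], [0, 0, 0]], [[0, 0.02, 0.4], [0, 0, 0]], [[0, 0.03, 0.35], [0, 0, 0]], [[0, 0, 0], [0, 0, 0]]]}}

```text
t: 21.7
tool_pos: [0.4391, -0.1509, 0.0908]
tcp_rot: [-0.002, 0.707, -0.707, 0.001]
wrist_force: [-4.3, -0.3, 7.6]
finger_gap: 0.007
```

Request:
{"name": "drive_tool", "arguments": {"targets": [[[0.5, -1, 0], [0, 0, 0]], [[1, -3, -1], [0, 0, 0]], [[1, -4, -2], [0, 0, 0]], [[1, -4, -2], [0, 0, 0]], [[0, 0, 0], [0, 0, 0]], [[0, 0, 0], [0, 0, 0]]]}}

```text
t: 22.3
tool_pos: [0.4057, -0.101, 0.2117]
tcp_rot: [0.0, -0.706, 0.708, -0.003]
wrist_force: [0.5, -0.5, -0.1]
finger_gap: 0.007
```

Run:
```python
from h import *
st(); s,I=dial(name='w8'); print(proj(s,C0))
print(cut_out('wrist','card_centre')[0]['box'])
print('old w7', end=' ')
```

```text
t 22.3 tcp [ 0.4057 -0.101   0.2117] F [ 0.49 -0.46 -0.1 ] gap 0.007
R [[-1.0, 0.004, 0.005], [-0.005, -0.002, -1.0], [-0.004, -1.0, 0.002]] q [-0.51  0.27  1.94 -0.    0.93  1.05]
red 82.1 6236 needle 145.6 10974 reading 63.5
(np.float64(132.79701344536275), np.float64(165.4034566134424))
[43.0, 77.8, 177.4, 145.0]
old w7
```

Run:
```python
from h import *
from scipy.optimize import least_squares
s=snapshot('wrist'); o=manip.get_obs(); Rt=Ro.from_quat(o['tcp_rot']).as_matrix(); p=np.array(o['tool_pos'])
Rc=np.array(s['R']); cam=-Rc.T@s['t']; A=Rc@Rt; b=Rt.T@(cam-p)
def cam_at(R,p):
    R=np.array(R,float).reshape(3,3); R_=A@R.T; return dict(s,R=R_,t=-R_@(np.array(p)+R@b))
w3=cam_at([[0.003,0,1],[-1,0,.003],[0,-1,0]],[.4727,-.0602,.3226])
w7=cam_at([[-1.,.009,.006],[-.006,-.004,-1],[-.009,-1,.004]],[.4422,-.1003,.2142])
f=lambda C: np.r_[np.array(proj(w3,C))-(242.7,115.8),np.array(proj(w7,C))-(141.9,207.3)]
r=least_squares(f,C0); print('C',r.x,r.fun)
for nm,cam_,im in(('w4',w3,'w4'),('w7',w7,'w7'),('w8',s,'w8')):
    for C in(r.x,C0):
        I=cv2.imread(f'pics/{im}.png')[...,::-1]
        import h; h.snapshot=lambda n:dict(cam_,color=I.copy()); print(nm,np.round(proj(cam_,C),1),end=' '); dial(C=C)
```

```text
C [0.43911715 0.01118708 0.08634959] [-0.3711406   0.16402449 -0.12481033 -0.2860758 ]
w4 [242.3 116. ] red 341.5 8739 needle 148.2 6530 reading 166.7
w4 [241.6 117.5] red 340.3 8592 needle 150.0 6603 reading 169.7
w7 [141.8 207. ] red 33.2 6876 needle 151.9 13179 reading 118.7
w7 [139.1 210.1] red 33.9 6459 needle 144.4 12541 reading 110.5
w8 [135.3 162.6] red 84.5 6482 needle 152.3 11938 reading 67.7
w8 [132.2 164.3] red 83.2 6239 needle 146.5 11151 reading 63.2
```

Request:
{"name": "drive_tool", "arguments": {"targets": [[[-1, 3, 1], [0, 0, 0]], [[-1.5, 4, 1], [0, 0, 0]], [[-1, 3, 0.75], [0, 0, 0]], [[0, 1.2, 0], [0, 0, 0]], [[0, 0.5, 0], [0, 0, 0]], [[0, 0.3, 0], [0, 0, 0]], [[0, 0, 0], [0, 0, 0]], [[0, 0, 0], [0, 0, 0]]]}}

```text
t: 23.25
tool_pos: [0.4395, -0.1279, 0.0905]
tcp_rot: [-0.002, 0.707, -0.707, 0.001]
wrist_force: [-0.3, 0.0, 0.3]
finger_gap: 0.003
```

Request:
{"name": "drive_tool", "arguments": {"targets": [[[0, 0.05, 0], [0, 0, 0]], [[0, 0, 0], [0, 0, 0]]]}}

```text
t: 23.45
tool_pos: [0.4398, -0.128, 0.0902]
tcp_rot: [-0.001, 0.707, -0.707, 0.001]
wrist_force: [-1.1, 0.7, 3.9]
finger_gap: 0.003
```

Request:
{"name": "drive_tool", "arguments": {"targets": [[[0, 0.02, 0.3], [0, 0, 0]], [[0, -0.02, 0.4], [0, 0, 0]], [[0, -0.03, 0.4], [0, 0, 0]], [[0, 0, 0], [0, 0, 0]]]}}

```text
t: 23.85
tool_pos: [0.4399, -0.1394, 0.0912]
tcp_rot: [0.001, -0.707, 0.707, -0.001]
wrist_force: [-2.9, 0.0, 10.0]
finger_gap: 0.004
```

Request:
{"name": "drive_tool", "arguments": {"targets": [[[0, 0.01, 0.4], [0, 0, 0]], [[0, 0.02, 0.4], [0, 0, 0]], [[0, 0.03, 0.35], [0, 0, 0]], [[0, 0, 0], [0, 0, 0]]]}}

```text
t: 24.25
tool_pos: [0.44, -0.1513, 0.0906]
tcp_rot: [0.001, -0.707, 0.708, -0.002]
wrist_force: [-3.9, -0.7, 10.8]
finger_gap: 0.007
```

Request:
{"name": "drive_tool", "arguments": {"targets": [[[0.5, -1, 0], [0, 0, 0]], [[1, -3, -1], [0, 0, 0]], [[1, -4, -2], [0, 0, 0]], [[1, -4, -2], [0, 0, 0]], [[0, 0, 0], [0, 0, 0]], [[0, 0, 0], [0, 0, 0]]]}}

```text
t: 24.85
tool_pos: [0.4054, -0.1008, 0.2108]
tcp_rot: [0.0, -0.706, 0.708, -0.003]
wrist_force: [0.1, -0.3, -0.3]
finger_gap: 0.005
```

```bash
sed -i 's/^C0=.*/C0=np.array([0.4391,0.0112,.0863])/' h.py
python3 - <<'E'
from h import *
st(); s,I=dial(name='w9')
E
```

```text
t 24.85 tcp [ 0.4054 -0.1008  0.2108] F [ 0.14 -0.29 -0.26] gap 0.005
R [[-1.0, 0.004, 0.005], [-0.005, -0.002, -1.0], [-0.004, -1.0, 0.002]] q [-0.51  0.27  1.94 -0.    0.93  1.05]
red 139.0 5382 needle 151.3 11566 reading 12.3
```

Request:
{"name": "drive_tool", "arguments": {"targets": [[[-1, 3, 1], [0, 0, 0]], [[-1.5, 4, 1.5], [0, 0, 0]], [[-1, 3, 1.25], [0, 0, 0]], [[0, 1.2, 0], [0, 0, 0]], [[0, 0.4, 0], [0, 0, 0]], [[0, 0.25, 0], [0, 0, 0]], [[0, 0, 0], [0, 0, 0]], [[0, 0, 0], [0, 0, 0]]]}}

```text
t: 25.7
tool_pos: [0.4392, -0.1386, 0.0912]
tcp_rot: [0.002, -0.707, 0.707, -0.001]
wrist_force: [-3.1, -0.8, 8.3]
finger_gap: 0.007
```

Request:
{"name": "drive_tool", "arguments": {"targets": [[[0, 0, 0.25], [0, 0, 0]], [[0, 0, 0.25], [0, 0, 0]], [[0, 0, 0], [0, 0, 0]]]}}

```text
t: 26.0
tool_pos: [0.4392, -0.143, 0.0912]
tcp_rot: [-0.002, 0.707, -0.707, 0.001]
wrist_force: [-1.6, 0.4, 9.5]
finger_gap: 0.003
```

Request:
{"name": "drive_tool", "arguments": {"targets": [[[0, -1, 0], [0, 0, 0]], [[1.5, -3, -1], [0, 0, 0]], [[1.5, -4, -2], [0, 0, 0]], [[1, -4, -2], [0, 0, 0]], [[0, 0, 0], [0, 0, 0]], [[0, 0, 0], [0, 0, 0]]]}}

```text
t: 26.6
tool_pos: [0.4002, -0.0933, 0.212]
tcp_rot: [0.001, -0.707, 0.708, -0.003]
wrist_force: [-0.5, -0.0, 1.1]
finger_gap: 0.004
```

Run:
```python
from h import *
st(); s,I=dial(name='w10')
u,v=map(int,proj(s,C0)); print(u,v)
c=s['color'][max(0,v-75):v+80,max(0,u-100):u+100]; cv2.imwrite('pics/w10c.png',cv2.cvtColor(cv2.resize(c,None,fx=3.8,fy=3.8,interpolation=2),cv2.COLOR_RGB2BGR))
```

```text
t 26.6 tcp [ 0.4002 -0.0933  0.212 ] F [-0.46 -0.02  1.07] gap 0.004
R [[-1.0, 0.003, 0.005], [-0.005, -0.002, -1.0], [-0.003, -1.0, 0.002]] q [-0.5   0.26  1.96 -0.    0.93  1.06]
red 147.8 2036 needle 150.8 11465 reading 3.0
144 156
```

View pics/w10c.png

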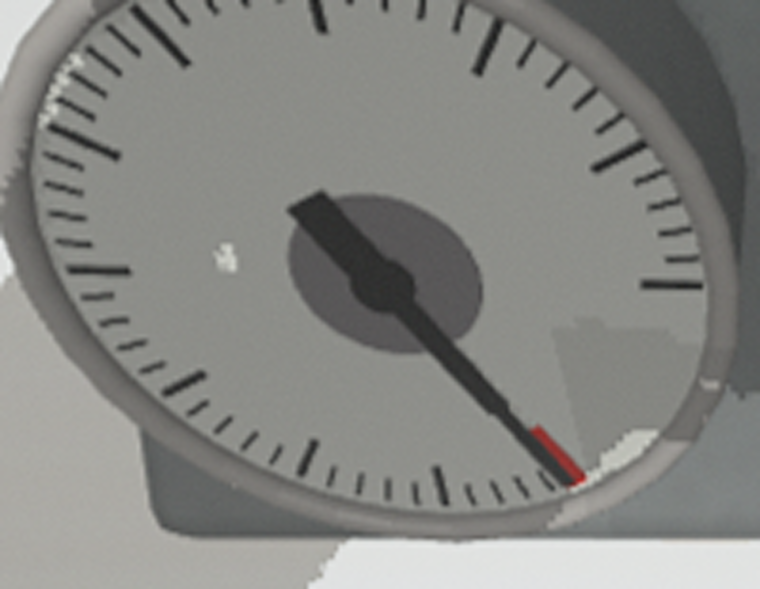

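Run:
```python
from h import *
import h
def edges(I,lo=.050,hi=.060):
    r=np.linspace(.018,.066,49); k=(r>=lo)&(r<=hi); J=I[:,k].mean(1)
    red=J[:,0]-J[:,1:].max(1); dk=J.max(1)
    for a in range(260,330,1): print(a/2,int(red[a]),int(dk[a]),end=' | ')
    print()
s,I=dial(); edges(I)
n=np.array(0)
h.snapshot=lambda n:dict(s,color=cv2.imread('pics/w9.png')[...,::-1].copy())
# w9 pose nearly equal but shifted: 
R=np.array(s['R']); t=s['t']+R@(np.array([.4002,-.0933,.212])-np.array([.4054,-.1008,.2108]))
h.snapshot=lambda n:dict(s,t=t,color=cv2.imread('pics/w9.png')[...,::-1].copy())
s2,I2=dial(); edges(I2)
```

```text
red 147.8 1825 needle 150.9 11696 reading 3.1
130.0 -1 134 | 130.5 -1 134 | 131.0 0 133 | 131.5 0 133 | 132.0 0 133 | 132.5 0 134 | 133.0 -1 134 | 133.5 -1 134 | 134.0 0 134 | 134.5 0 134 | 135.0 0 134 | 135.5 0 135 | 136.0 0 135 | 136.5 0 135 | 137.0 0 136 | 137.5 0 137 | 138.0 0 137 | 138.5 0 138 | 139.0 0 138 | 139.5 0 139 | 140.0 0 139 | 140.5 0 139 | 141.0 0 140 | 141.5 0 141 | 142.0 0 142 | 142.5 -1 142 | 143.0 -1 144 | 143.5 -2 145 | 144.0 -1 145 | 144.5 1 142 | 145.0 12 139 | 145.5 30 137 | 146.0 54 137 | 146.5 75 139 | 147.0 86 141 | 147.5 89 142 | 148.0 82 136 | 148.5 66 121 | 149.0 44 100 | 149.5 21 78 | 150.0 5 62 | 150.5 -1 57 | 151.0 -2 57 | 151.5 -1 57 | 152.0 0 57 | 152.5 0 62 | 153.0 0 73 | 153.5 0 93 | 154.0 0 111 | 154.5 0 121 | 155.0 0 126 | 155.5 -1 130 | 156.0 -1 135 | 156.5 -1 140 | 157.0 -1 144 | 157.5 0 145 | 158.0 0 145 | 158.5 0 144 | 159.0 0 145 | 159.5 -1 145 | 160.0 -1 142 | 160.5 -1 137 | 161.0 -1 131 | 161.5 -1 126 | 162.0 -1 129 | 162.5 -1 136 | 163.0 -1 142 | 163.5 -1 144 | 164.0 -1 145 | 164.5 0 145 | 
red 139.4 5367 needle 151.8 11712 reading 12.4

[... 299 characters left out ...]
0 92 145 | 140.5 93 145 | 141.0 93 144 | 141.5 89 145 | 142.0 76 145 | 142.5 54 145 | 143.0 31 145 | 143.5 12 143 | 144.0 1 139 | 144.5 -2 137 | 145.0 -2 135 | 145.5 -1 135 | 146.0 0 138 | 146.5 0 142 | 147.0 0 144 | 147.5 -1 145 | 148.0 -1 143 | 148.5 0 138 | 149.0 0 125 | 149.5 0 107 | 150.0 0 85 | 150.5 0 67 | 151.0 0 58 | 151.5 0 54 | 152.0 0 54 | 152.5 0 55 | 153.0 0 60 | 153.5 0 75 | 154.0 0 98 | 154.5 -1 122 | 155.0 0 139 | 155.5 0 146 | 156.0 0 145 | 156.5 0 140 | 157.0 0 135 | 157.5 0 131 | 158.0 0 133 | 158.5 0 138 | 159.0 0 142 | 159.5 0 144 | 160.0 0 145 | 160.5 0 146 | 161.0 0 146 | 161.5 0 146 | 162.0 0 145 | 162.5 0 142 | 163.0 0 136 | 163.5 0 131 | 164.0 0 130 | 164.5 0 135 |
```

Request:
{"name": "drive_tool", "arguments": {"targets": [[[-1, 3, 1.5], [0, 0, 0]], [[-1.5, 4, 1.65], [0, 0, 0]], [[-1.5, 3, 1.5], [0, 0, 0]], [[0, 1.3, 0], [0, 0, 0]], [[0, 0.4, 0], [0, 0, 0]], [[0, 0.28, 0], [0, 0, 0]], [[0, 0, 0], [0, 0, 0]], [[0, 0, 0], [0, 0, 0]]]}}

```text
t: 27.5
tool_pos: [0.4391, -0.1399, 0.0913]
tcp_rot: [-0.002, 0.707, -0.707, 0.001]
wrist_force: [-2.5, -2.3, 5.6]
finger_gap: 0.006
```

Request:
{"name": "drive_tool", "arguments": {"targets": [[[0, 0, 0.08], [0, 0, 0]], [[0, 0, 0.07], [0, 0, 0]], [[0, 0, 0], [0, 0, 0]]]}}

```text
t: 27.8
tool_pos: [0.4391, -0.1406, 0.0913]
tcp_rot: [-0.002, 0.708, -0.707, 0.0]
wrist_force: [-1.0, 2.1, 5.6]
finger_gap: 0.006
```

Request:
{"name": "drive_tool", "arguments": {"targets": [[[0, -1, 0], [0, 0, 0]], [[1.5, -3, -1], [0, 0, 0]], [[1.5, -4, -2], [0, 0, 0]], [[1, -4, -2], [0, 0, 0]], [[0, 0, 0], [0, 0, 0]], [[0, 0, 0], [0, 0, 0]]]}}

```text
t: 28.4
tool_pos: [0.4002, -0.0913, 0.2124]
tcp_rot: [0.001, -0.706, 0.708, -0.003]
wrist_force: [0.3, 0.3, 0.3]
finger_gap: 0.004
```

```bash
cat >> h.py <<'E'
def edges(I,lo=.050,hi=.060,a0=280,a1=330):
    r=np.linspace(.018,.066,49); k=(r>=lo)&(r<=hi); J=I[:,k].mean(1)
    red=J[:,0]-J[:,1:].max(1); dk=J.max(1)
    print([(a/2,int(red[a]),int(dk[a])) for a in range(a0,a1)])
E
python3 - <<'E'
from h import *
st(); s,I=dial(name='w11'); edges(I)
E
```

```text
t 28.4 tcp [ 0.4002 -0.0913  0.2124] F [0.31 0.28 0.35] gap 0.004
R [[-1.0, 0.003, 0.005], [-0.005, -0.002, -1.0], [-0.003, -1.0, 0.002]] q [-0.5   0.25  1.96 -0.    0.93  1.07]
red 148.5 1340 needle 150.8 11564 reading 2.3
[(140.0, -1, 137), (140.5, -1, 137), (141.0, -1, 138), (141.5, 0, 138), (142.0, 0, 139), (142.5, 0, 140), (143.0, -1, 140), (143.5, -1, 141), (144.0, -1, 142), (144.5, -1, 142), (145.0, 0, 142), (145.5, 5, 141), (146.0, 17, 139), (146.5, 37, 137), (147.0, 60, 137), (147.5, 77, 138), (148.0, 80, 134), (148.5, 68, 122), (149.0, 45, 101), (149.5, 22, 79), (150.0, 4, 62), (150.5, -1, 57), (151.0, -2, 57), (151.5, -1, 57), (152.0, 0, 58), (152.5, 0, 65), (153.0, 0, 81), (153.5, 0, 104), (154.0, 0, 126), (154.5, 0, 139), (155.0, 0, 140), (155.5, 0, 134), (156.0, 0, 130), (156.5, 0, 131), (157.0, -1, 136), (157.5, -1, 141), (158.0, -1, 144), (158.5, -1, 145), (159.0, 0, 145), (159.5, 0, 145), (160.0, -1, 145), (160.5, -1, 145), (161.0, -1, 142), (161.5, 0, 135), (162.0, 0, 128), (162.5, 0, 126), (163.0, -1, 130), (163.5, -1, 137), (164.0, -1, 142), (164.5, -1, 145)]
```

Request:
{"name": "drive_tool", "arguments": {"targets": [[[-1, 3, 1.5], [0, 0, 0]], [[-1.5, 4, 1.65], [0, 0, 0]], [[-1.5, 3, 1.5], [0, 0, 0]], [[0, 1.3, 0], [0, 0, 0]], [[0, 0.4, 0], [0, 0, 0]], [[0, 0.3, 0], [0, 0, 0]], [[0, 0, 0], [0, 0, 0]], [[0, 0, 0], [0, 0, 0]]]}}

```text
t: 29.25
tool_pos: [0.439, -0.1377, 0.0914]
tcp_rot: [-0.002, 0.707, -0.707, 0.001]
wrist_force: [-2.3, -1.6, 4.0]
finger_gap: 0.008
```

Request:
{"name": "drive_tool", "arguments": {"targets": [[[0, 0, 0.08], [0, 0, 0]], [[0, 0, 0.08], [0, 0, 0]], [[0, 0, 0], [0, 0, 0]]]}}

```text
t: 29.55
tool_pos: [0.439, -0.1384, 0.0913]
tcp_rot: [-0.002, 0.708, -0.707, 0.001]
wrist_force: [-2.1, 0.6, 5.4]
finger_gap: 0.002
```

Request:
{"name": "drive_tool", "arguments": {"targets": [[[0, -1, 0], [0, 0, 0]], [[1.5, -3, -1], [0, 0, 0]], [[1.5, -4, -2], [0, 0, 0]], [[1, -4, -2], [0, 0, 0]], [[0, 0, 0], [0, 0, 0]], [[0, 0, 0], [0, 0, 0]]]}}

```text
t: 30.15
tool_pos: [0.4008, -0.0895, 0.2126]
tcp_rot: [0.0, -0.706, 0.708, -0.003]
wrist_force: [-0.3, 0.0, -0.5]
finger_gap: 0.006
```

Run:
```python
from h import *
st(); s,I=dial(name='w12'); edges(I,a0=288,a1=328)
plan((.40,-.22,.30,None,3),(.455,-.369,.30,-1.57,5))
```

```text
t 30.15 tcp [ 0.4008 -0.0895  0.2126] F [-0.35  0.04 -0.46] gap 0.006
R [[-1.0, 0.004, 0.005], [-0.005, -0.002, -1.0], [-0.004, -1.0, 0.002]] q [-0.49  0.25  1.96  0.    0.93  1.07]
red 152.0 582 needle 150.7 11309 reading -1.3
[(144.0, 0, 139), (144.5, 0, 140), (145.0, -1, 141), (145.5, -1, 142), (146.0, 0, 142), (146.5, 2, 141), (147.0, 10, 138), (147.5, 24, 134), (148.0, 41, 128), (148.5, 48, 116), (149.0, 40, 98), (149.5, 22, 78), (150.0, 6, 63), (150.5, -1, 58), (151.0, -2, 58), (151.5, -2, 58), (152.0, 0, 58), (152.5, 9, 67), (153.0, 27, 84), (153.5, 47, 107), (154.0, 59, 128), (154.5, 52, 141), (155.0, 34, 146), (155.5, 14, 146), (156.0, 2, 144), (156.5, -1, 140), (157.0, -1, 133), (157.5, -1, 129), (158.0, -1, 132), (158.5, 0, 138), (159.0, 0, 143), (159.5, 0, 145), (160.0, 0, 145), (160.5, 0, 145), (161.0, 0, 145), (161.5, 0, 145), (162.0, 0, 144), (162.5, 0, 139), (163.0, 0, 132), (163.5, -1, 128)]
[[[0, -2.9, 4.4], [0, 0, 0]], [[0, -3, 4.3], [0, 0, 0]], [[0.1, -2.9, 4.4], [0, 0, 0]], [[-1.1, 0, 3], [0, 0, 0]], [[-1.1, 0, 3], [0, 0, 0]], [[-1.1, 0, 2.9], [0, 0, 0]], [[-1.1, 0, 3], [0, 0, 0]], [[-1.1, 0, 3], [0, 0, 0]]]
end [ 0.4554 -0.3692  0.3   ]
```

Run:
```python
from h import *
plan((.42,-.16,.30,-1.3,3),(.50,-.46,.32,0,12))
```

```text
[[[-0.6, -2.9, 2.4], [0, -0.09, 0]], [[-0.5, -3, 2.4], [0, -0.09, 0]], [[-0.2, -2.9, 2.4], [0, -0.09, 0]], [[0, -0.2, 2.6], [0, -0.1, 0]], [[0.3, -0.1, 2.6], [0, -0.11, 0]], [[0.6, -0.2, 2.5], [0, -0.11, 0]], [[0.8, -0.2, 2.4], [0, -0.11, 0]], [[1.1, -0.1, 2.4], [0, -0.11, 0]]]
[[[1.4, -0.2, 2.2], [0, -0.11, 0]], [[1.6, -0.2, 2], [0, -0.1, 0]], [[1.8, -0.1, 1.9], [0, -0.11, 0]], [[2, -0.2, 1.6], [0, -0.11, 0]], [[2.1, -0.2, 1.5], [0, -0.11, 0]], [[2.3, -0.1, 1.2], [0, -0.11, 0]], [[2.4, -0.2, 0.9], [0, -0.11, 0]]]
end [ 0.5002 -0.4599  0.3201]
```

Request:
{"name": "drive_tool", "arguments": {"targets": [[[-0.6, -2.9, 2.4], [0, -0.09, 0]], [[-0.5, -3, 2.4], [0, -0.09, 0]], [[-0.2, -2.9, 2.4], [0, -0.09, 0]], [[0, -0.2, 2.6], [0, -0.1, 0]], [[0.3, -0.1, 2.6], [0, -0.11, 0]], [[0.6, -0.2, 2.5], [0, -0.11, 0]], [[0.8, -0.2, 2.4], [0, -0.11, 0]], [[1.1, -0.1, 2.4], [0, -0.11, 0]]], "grip": 8.7}}

```text
t: 31.0
tool_pos: [0.4535, -0.2866, 0.3052]
tcp_rot: [-0.281, 0.65, -0.648, 0.281]
wrist_force: [0.3, -0.3, 0.1]
finger_gap: 0.648
```

Request:
{"name": "drive_tool", "arguments": {"targets": [[[1.4, -0.2, 2.2], [0, -0.11, 0]], [[1.6, -0.2, 2], [0, -0.1, 0]], [[1.8, -0.1, 1.9], [0, -0.11, 0]], [[2, -0.2, 1.6], [0, -0.11, 0]], [[2.1, -0.2, 1.5], [0, -0.11, 0]], [[2.3, -0.1, 1.2], [0, -0.11, 0]], [[2.4, -0.2, 0.9], [0, -0.11, 0]]]}}

```text
t: 31.7
tool_pos: [0.4995, -0.4615, 0.316]
tcp_rot: [-0.501, 0.5, -0.497, 0.502]
wrist_force: [0.1, -0.5, 0.2]
finger_gap: 0.997
```

Request:
{"name": "drive_tool", "arguments": {"targets": [[[0, 0, 0], [0, 0, 0.14]], [[0, 0, 0], [0, 0, 0.15]], [[0, 0, 0], [0, 0, 0.14]], [[0, 0, 0], [0, 0, 0.15]], [[0, 0, 0], [0, 0, 0.14]], [[0, 0, 0], [0, 0, 0.15]], [[0, 0, 0], [0, 0, 0]], [[0, 0, 0], [0, 0, 0]]]}}

```text
t: 32.5
tool_pos: [0.4992, -0.4605, 0.3155]
tcp_rot: [-0.243, 0.665, -0.241, 0.664]
wrist_force: [1.1, 0.7, -0.0]
finger_gap: 0.998
```

```bash
cat > look2.py <<'E'
from h import *
st()
S={n:snapshot(n) for n in('top','side','wrist')}; D={}
for n in S: 
    save(S[n],n+'b')
    for r in cut_out(n,'squeeze_bottle')[:1]: D[n]=r['mask']; print(n,r['confidence'],r['box'])
for vs in [[n] for n in D]+[list(D)]:
    p0=(.522,-.369,0); print(vs,*[np.round(x,4) for x in fit('bottle',[(S[n],D[n]) for n in vs],p0)])
    for n in vs: 
        a=np.array([proj(S[n],p) for p in model('bottle',p0)]); print(n,a.min(0).round(1),a.max(0).round(1))
E
python3 look2.py
```

```text
t 32.5 tcp [ 0.4992 -0.4605  0.3155] F [ 1.09  0.67 -0.03] gap 0.998
R [[-0.001, -0.003, 1.0], [-0.643, 0.766, 0.001], [-0.766, -0.643, -0.003]] q [-1.08  0.9   0.7   0.5   2.28 -0.9 ]
top 0.44 [353.9, 184.0, 7.8, 24.3]
side 0.65 [293.3, 270.0, 17.4, 25.3]
wrist 0.74 [269.2, 233.8, 47.6, 84.9]
['top'] [ 0.5145 -0.3679  0.2136] 0.6302
top [347.8 173.4] [361.9 206.9]
['side'] [ 0.5213 -0.3711  0.0284] 0.4019
side [293.6 252. ] [310.5 297.7]
['wrist'] [ 0.5207 -0.3644  0.0805] 0.4788
wrist [270.9 230.8] [316.3 323.5]
['top', 'side', 'wrist'] [ 0.5205 -0.3698  0.0381] 0.5183
top [347.8 173.4] [361.9 206.9]
side [293.6 252. ] [310.5 297.7]
wrist [270.9 230.8] [316.3 323.5]
```

Request:
{"name": "drive_tool", "arguments": {"targets": [[[3, 0, 0.8], [0, 0, 0]], [[3.5, 0, 0.8], [0, 0, 0]], [[3.2, 0, 0.7], [0, 0, 0]], [[0, 4, 0], [0, 0, 0]], [[0, 4, 0], [0, 0, 0]], [[0, 4, 0], [0, 0, 0]], [[0, 0, 0], [0, 0, 0]]]}}

```text
t: 33.5
tool_pos: [0.5216, -0.4234, 0.1654]
tcp_rot: [-0.242, 0.667, -0.236, 0.664]
wrist_force: [-0.3, -0.2, -1.2]
finger_gap: 1.005
```

```bash
python3 look2.py | grep -v '^top'
```

```text
t 33.5 tcp [ 0.5216 -0.4234  0.1654] F [-0.26 -0.22 -1.17] gap 1.005
R [[-0.001, -0.01, 1.0], [-0.637, 0.771, 0.007], [-0.771, -0.637, -0.007]] q [-1.03  1.01  0.88  0.45  2.03 -1.  ]
wrist 0.63 [234.6, 138.3, 74.3, 144.7]
['top'] [ 0.5122 -0.3662 -0.0033] 0.4923
['wrist'] [ 0.5202 -0.367   0.0713] 0.2441
wrist [236.5 133.9] [308.2 308. ]
['top', 'wrist'] [ 0.5202 -0.3685  0.1156] 0.3729
wrist [236.5 133.9] [308.2 308. ]
```

View pics/wristb.png

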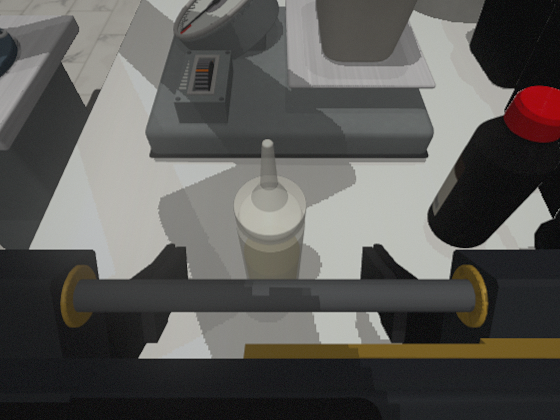

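Request:
{"name": "drive_tool", "arguments": {"targets": [[[0.2, 2.5, 0], [0, 0, 0]], [[0.2, 2.5, 0], [0, 0, 0]], [[0.2, 2.5, 0], [0, 0, 0]], [[0, 1.8, 0], [0, 0, 0]], [[0, 0, 0], [0, 0, 0]]]}}

```text
t: 34.3
tool_pos: [0.5222, -0.3622, 0.1026]
tcp_rot: [-0.243, 0.664, -0.241, 0.664]
wrist_force: [-0.0, -0.2, 0.0]
finger_gap: 1.001
```

Request:
{"name": "drive_tool", "arguments": {"targets": [[[0, 0, 0], [0, 0, 0]], [[0, 0, 0], [0, 0, 0]], [[0, 0, 0], [0, 0, 0]], [[0, 0, 0], [0, 0, 0]], [[0, 0, 0], [0, 0, 0]], [[0, 0, 0], [0, 0, 0]], [[0, 0, 0], [0, 0, 0]], [[0, 0, 0], [0, 0, 0]]], "grip": 0, "newtons": 20}}

```text
t: 35.1
tool_pos: [0.5223, -0.3634, 0.1035]
tcp_rot: [-0.244, 0.664, -0.242, 0.665]
wrist_force: [-0.5, -0.4, 0.8]
finger_gap: 0.559
```

Request:
{"name": "drive_tool", "arguments": {"targets": [[[0, 0, 0], [0, 0, 0]], [[0, 0, 0], [0, 0, 0]], [[-0.8, -0.6, 0], [0, 0, 0]], [[-2, -1.7, 0], [0, 0, 0]], [[-3.2, -2.7, 0], [0, 0, 0]], [[-3.2, -2.7, 0], [0, 0, 0]], [[-3.2, -2.7, 0], [0, 0, 0]], [[-3.2, -2.7, 0], [0, 0, 0]]]}}

```text
t: 35.9
tool_pos: [0.5224, -0.3626, 0.3086]
tcp_rot: [-0.244, 0.664, -0.242, 0.664]
wrist_force: [1.1, -0.5, -1.8]
finger_gap: 0.558
```

Request:
{"name": "drive_tool", "arguments": {"targets": [[[-1.2, -1, 0], [0, 0, 0]], [[0, 0, 0], [0, 0, 0]]]}}

```text
t: 36.1
tool_pos: [0.523, -0.3633, 0.3248]
tcp_rot: [-0.245, 0.662, -0.244, 0.665]
wrist_force: [-0.2, -1.5, -2.8]
finger_gap: 0.561
```

```bash
cat > look3.py <<'E'
from h import *
import h,sys
o=st()
from scipy.optimize import minimize
S={n:snapshot(n) for n in('top','side')}; D={}
for n in S:
    save(S[n],n+'c')
    for r in cut_out(n,'squeeze_bottle')[:1]: D[n]=r['mask']; print(n,r['confidence'],r['box'])
# axis direction of bottle from side mask
for n in D:
    V,U=np.nonzero(D[n]); P=np.stack([U,V],1).astype(np.float32); c=P.mean(0); w,v=np.linalg.eigh(np.cov((P-c).T)); print(n,'c',c,'axis',v[:,1],'len',np.sqrt(w))
    z=o['tool_pos'][2]; b=np.array([o['tool_pos'][0],o['tool_pos'][1]-.009,z-.104]); q0=np.array(proj(S[n],b)); q1=np.array(proj(S[n],b+[0,0,.19])); d=(q1-q0)/np.linalg.norm(q1-q0); print('expected',q0,q1,'dir',d)
E
python3 look3.py
```

```text
t 36.1 tcp [ 0.523  -0.3633  0.3248] F [-0.22 -1.45 -2.76] gap 0.561
R [[0.005, -0.0, 1.0], [-0.649, 0.761, 0.003], [-0.761, -0.649, 0.003]] q [-0.99  0.78  0.93  0.52  2.14 -0.88]
top 0.49 [355.0, 142.2, 11.7, 33.1]
side 0.6 [296.5, 205.1, 16.1, 47.1]
top c [360.9447  161.73271] axis [-0.25932011  0.96579143] len [2.36099596 8.38091551]
expected [358.93783368 169.79117777] [364.06946387 137.44515666] dir [ 0.15668835 -0.9876481 ]
side c [306.1105  242.39226] axis [-0.11618633  0.99322743] len [ 3.92589089 11.91513225]
expected [305.36130864 248.13310362] [309.52609762 201.82921168] dir [ 0.08958305 -0.99597936]
```

Request:
{"name": "drive_tool", "arguments": {"targets": [[[-1, 1.2, 0.5], [0, 0, 0]], [[-2, 2.4, 1], [0, 0, 0]], [[-2.5, 3, 1.2], [0, 0, 0]], [[-2.5, 3, 1.2], [0, 0, 0]], [[-2.5, 3, 1.2], [0, 0, 0]], [[-2.5, 3, 1.2], [0, 0, 0]], [[-2.5, 3, 1.2], [0, 0, 0]], [[-2.5, 3, 1.2], [0, 0, 0]]]}}

```text
t: 37.1
tool_pos: [0.6082, -0.0783, 0.3198]
tcp_rot: [-0.244, 0.665, -0.241, 0.664]
wrist_force: [-0.7, -0.6, -2.1]
finger_gap: 0.562
```

Request:
{"name": "drive_tool", "arguments": {"targets": [[[-1.4, 1.5, 0.8], [0, 0, 0]], [[-0.6, 0.6, 0.3], [0, 0, 0]], [[0, 0, 0], [0, 0, 0]], [[0, 0, 0], [0, 0, 0]]]}}

```text
t: 37.5
tool_pos: [0.6192, -0.053, 0.322]
tcp_rot: [-0.244, 0.664, -0.242, 0.664]
wrist_force: [-0.1, 0.2, -1.6]
finger_gap: 0.563
```

```bash
python3 look3.py
python3 - <<'E'
from h import *
import h
S={n:snapshot(n) for n in('wrist','side','top')}; om=h.model; h.model=lambda k,p:[(x,y,z+(.088 if k=='pan' else 0)) for x,y,z in om(k,p)]
for n in S:
    save(S[n],n+'d'); r=cut_out(n,'steel_pan')[:1]
    for q in r: print(n,q['confidence'],q['box'],fit('pan',[(S[n],q['mask'])],(.62,-.06,1.57)))
E
```

```text
t 37.5 tcp [ 0.6192 -0.053   0.322 ] F [-0.06  0.2  -1.58] gap 0.563
R [[0.001, -0.003, 1.0], [-0.645, 0.764, 0.003], [-0.764, -0.645, -0.001]] q [-0.6   0.62  1.28  0.7   1.77 -0.65]
top 0.64 [280.3, 150.6, 5.4, 38.9]
side 0.78 [288.2, 171.1, 15.3, 17.3]
top c [280.46054 171.2193 ] axis [-0.03453443  0.99940351] len [2.15443253 8.65135809]
expected [283.65950911 183.12460494] [283.16809844 151.21022648] dir [-0.01539596 -0.99988148]
side c [295.99014 179.44827] axis [-0.30320598  0.95292504] len [3.61585962 4.59290788]
expected [295.79225423 184.97045334] [298.49125683 141.01841766] dir [ 0.06129245 -0.99811985]
wrist 0.86 [207.0, 309.7, 132.5, 34.8] (array([ 0.61321019, -0.12287414,  1.57342129]), np.float64(0.9005179665417957))
top 0.87 [257.7, 181.7, 26.7, 33.6] (array([ 0.62745226, -0.05378038,  1.6153342 ]), np.float64(0.6223676946131398))
```

Request:
{"name": "drive_tool", "arguments": {"targets": [[[1.8, 1.5, 0], [0, 0, 0]], [[2.3, 1.9, 0], [0, 0, 0]], [[2.3, 1.9, 0], [0, 0, 0]], [[1.6, 1.4, 0], [0, 0, 0]], [[0.8, 0.7, 0], [0, 0, 0]], [[0.3, 0.2, 0], [0, 0, 0]], [[0, 0, 0], [0, 0, 0]], [[0, 0, 0], [0, 0, 0]]]}}

```text
t: 38.8
tool_pos: [0.6201, -0.0533, 0.2053]
tcp_rot: [-0.244, 0.663, -0.242, 0.665]
wrist_force: [0.7, -0.3, -1.9]
finger_gap: 0.558
```

Request:
{"name": "drive_tool", "arguments": {"targets": [[[0.3, 0.25, 0], [0, 0, 0]], [[0.25, 0.2, 0], [0, 0, 0]], [[0.15, 0.13, 0], [0, 0, 0]], [[0, 0, 0], [0, 0, 0]], [[0, 0, 0], [0, 0, 0]]]}}

```text
t: 39.3
tool_pos: [0.6195, -0.053, 0.195]
tcp_rot: [-0.244, 0.664, -0.242, 0.665]
wrist_force: [0.3, -0.6, -2.7]
finger_gap: 0.561
```

Request:
{"name": "drive_tool", "arguments": {"targets": [[[0.15, 0.13, 0], [0, 0, 0]], [[0.15, 0.13, 0], [0, 0, 0]], [[0, 0, 0], [0, 0, 0]], [[0, 0, 0], [0, 0, 0]]]}}

```text
t: 39.7
tool_pos: [0.6195, -0.053, 0.1913]
tcp_rot: [-0.244, 0.664, -0.242, 0.665]
wrist_force: [-0.1, -0.2, 0.3]
finger_gap: 0.568
```

Request:
{"name": "drive_tool", "arguments": {"targets": [[[0, 0, 0], [0, 0, 0]], [[0, 0, 0], [0, 0, 0]], [[0, 0, 0], [0, 0, 0]], [[0, 0, 0], [0, 0, 0]], [[0, 0, 0], [0, 0, 0]], [[0, 0, 0], [0, 0, 0]]], "grip": 7.2}}

```text
t: 40.3
tool_pos: [0.6195, -0.053, 0.191]
tcp_rot: [-0.244, 0.664, -0.242, 0.665]
wrist_force: [0.6, 0.7, 0.6]
finger_gap: 0.826
```

Request:
{"name": "drive_tool", "arguments": {"targets": [[[0, -1, 0], [0, 0, 0]], [[0, -2, 0], [0, 0, 0]], [[0, -3, 0], [0, 0, 0]], [[0, -4, 0], [0, 0, 0]], [[0, -4, 0], [0, 0, 0]], [[0, -4, 0], [0, 0, 0]], [[0, -3, 0], [0, 0, 0]], [[0, 0, 0], [0, 0, 0]]]}}

```text
t: 41.1
tool_pos: [0.6206, -0.2181, 0.3294]
tcp_rot: [-0.244, 0.662, -0.246, 0.665]
wrist_force: [0.2, 0.4, -0.3]
finger_gap: 0.827
```

Run:
```python
from h import *
st(); s,I=dial(name='w20'); print(proj(s,C0))
S={n:snapshot(n) for n in('top','side')}
for n in S:
    save(S[n],n+'e')
    for r in cut_out(n,'squeeze_bottle')[:1]:
        V,U=np.nonzero(r['mask']);P=np.stack([U,V],1); w,v=np.linalg.eigh(np.cov((P-P.mean(0)).T)); print(n,r['confidence'],r['box'],v[:,1])
    b=np.array([.6205,-.0593,.089]); print([np.round(proj(S[n],b+[0,0,k]),1) for k in(0,.128,.196)])
import cv2
a=s['color']; b=S['side']['color'][130:280,190:390]
cv2.imwrite('pics/final.png',cv2.cvtColor(np.hstack([cv2.resize(a,(400,300)),cv2.resize(b,(400,300))]),cv2.COLOR_RGB2BGR))
```

```text
t 41.1 tcp [ 0.6206 -0.2181  0.3294] F [ 0.18  0.37 -0.27] gap 0.827
R [[0.004, 0.004, 1.0], [-0.649, 0.761, -0.001], [-0.76, -0.649, 0.006]] q [-0.77  0.73  1.02  0.64  1.98 -0.7 ]
red 154.3 8316 needle 218.7 10448 reading 64.4
(np.float64(146.2460379592793), np.float64(192.24416666452885))
top 0.58 [280.3, 175.6, 9.5, 24.8] [-0.13018103  0.99149024]
[array([283.3, 202.4]), array([282.9, 183.3]), array([282.8, 172.4])]
side 0.82 [289.3, 176.1, 14.2, 32.0] [0.07340976 0.99730186]
[array([294.2, 210.7]), array([295.8, 184.7]), array([296.7, 169.8])]
```

Run:
```python
from h import *
import h
st(); S={n:snapshot(n) for n in('top','side','wrist')}
for n in S:
    r=cut_out(n,'squeeze_bottle')[:1]
    if not r: continue
    m=r[0]['mask']; print(n,round(r[0]['confidence'],2),r[0]['box'])
    P=[(x+.6205,y-.0593,z+.089) for x,y,z in model('bottle',(0,0,0))]; k=cv2.resize(sil(S[n],P),(560,420),interpolation=cv2.INTER_AREA)>0
    for v in range(int(r[0]['box'][1])+1,int(r[0]['box'][1]+r[0]['box'][3]),max(1,int(r[0]['box'][3]/8))):
        a=np.nonzero(m[v])[0]; b=np.nonzero(k[v])[0]
        print(v,(a.min(),a.max()) if len(a) else None,(b.min(),b.max()) if len(b) else None)
_,I=dial(); edges(I,a0=420,a1=450)
```

```text
t 41.35 tcp [ 0.6195 -0.212   0.3254] F [-0.13  0.05 -0.19] gap 0.825
R [[0.001, -0.005, 1.0], [-0.643, 0.766, 0.004], [-0.766, -0.643, -0.002]] q [-0.77  0.74  1.03  0.64  1.98 -0.7 ]
top 0.83 [278.4, 173.6, 10.9, 27.3]
174 None (np.int64(281), np.int64(284))
177 (np.int64(282), np.int64(285)) (np.int64(280), np.int64(286))
180 (np.int64(279), np.int64(288)) (np.int64(278), np.int64(287))
183 (np.int64(278), np.int64(289)) (np.int64(277), np.int64(289))
186 (np.int64(278), np.int64(289)) (np.int64(277), np.int64(289))
189 (np.int64(278), np.int64(289)) (np.int64(278), np.int64(289))
192 (np.int64(277), np.int64(289)) (np.int64(278), np.int64(289))
195 (np.int64(277), np.int64(288)) (np.int64(278), np.int64(289))
198 (np.int64(277), np.int64(287)) (np.int64(278), np.int64(289))
side 0.56 [287.6, 179.6, 14.8, 27.3]
180 (np.int64(293), np.int64(295)) (np.int64(291), np.int64(301))
183 (np.int64(289), np.int64(296)) (np.int64(290), np.int64(302))
186 (np.int64(289), np.int64(296)) (np.int64(289), np.int64(302))
189 (np.int64(289), np.int64(297)) (np.int64(289), np.int64(302))
192 (np.in
[... 811 characters left out ...]
t64(296))
233 (np.int64(256), np.int64(293)) (np.int64(256), np.int64(294))
249 (np.int64(264), np.int64(282)) (np.int64(261), np.int64(289))
red 154.1 8206 needle 218.4 11214 reading 64.4
[(210.0, -1, 125), (210.5, -1, 127), (211.0, -1, 128), (211.5, -1, 128), (212.0, -1, 126), (212.5, 0, 123), (213.0, 0, 116), (213.5, 0, 107), (214.0, 0, 96), (214.5, 0, 84), (215.0, 0, 72), (215.5, 0, 62), (216.0, 0, 56), (216.5, 0, 53), (217.0, 0, 55), (217.5, -1, 60), (218.0, -1, 69), (218.5, -1, 81), (219.0, -1, 92), (219.5, -1, 103), (220.0, -1, 111), (220.5, 0, 116), (221.0, 0, 120), (221.5, 0, 121), (222.0, 0, 123), (222.5, 0, 125), (223.0, 0, 126), (223.5, 0, 127), (224.0, -1, 127), (224.5, 0, 127)]
```

```bash
python3 -c "
from bench import ticket; print(ticket.sign_off())"
```

```text
the job is handed in; nothing more can be done
None
```

The job is done and handed in at about 41 s. The needle now shows about 62.6–64.4° for the bottle, against the 63° expected.

- **Pan:** it stands upright on the platform, released, within about 8 mm of the middle by the camera fits.
- **Zeroing:** I rolled the thumbwheel in six strokes, then took the hand off. The red mark showed evenly on both sides of the needle, about 0.2° from zero. An automatic centroid reading in the same picture gave -1.3°, but the needle was covering most of the mark then.
- **Bottle:** I gripped it at about 110 mm with the tool tilted 50° to keep the nozzle clear. It stands in the middle of the pan, and its outline matches an upright bottle in the wrist and top pictures. The side view was partly hidden by the arm.
- **Press force:** the first wheel stroke peaked at 15.7 N, above the 4–12 N advised. The forces I read on the later strokes were 4–11 N.
- **Not checked:** the last picture could not be viewed because the limit of 12 was reached, so the final checks are numerical only. I did not measure the bystander items again at the end. I planned the paths to miss them, and the forces showed no contact.

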